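# Fill and lid the fittings boxes with the spatula

## Robot

A 6-joint arm with a two-finger parallel gripper is mounted at the origin on the work surface. World frame = base frame: x ahead of the robot, y to its left, z up, the work surface at z = 0. Lengths are in mm, angles in rad, forces in N, time in s.
With the tool pointing down it reaches from about 350 to 875 mm from the base axis. Payload 4.2 kg.
Tool frame: the origin (TCP) lies at the very end of the fingers, on their centre line; the grasp point (between the pads) lies 19 mm behind it; z points along the fingers, y is the line along which they close (so a half turn about z gives the same grasp; the last joint's range is limited). The gripper opens to 85 mm and grips with 20 to 120 N. Pads are 22 mm wide; open, the fingers measure 114 mm over their backs; the gripper's body (76 mm by 85 mm) begins 54 mm behind the grasp point. The pads swing forward as they close: fully open they stand 13 mm farther back than shut.
Start: joints at [-0.934, 0.385, 0.008, 0, -1.194, -0.259], TCP at [230.561, -580.896, 231.312] pointing down, gripper open.
Joint ranges: [-3.14, 3.14], [-1.21, 2.06], [-1.07, 1.41], [-3.16, 2.05], [-2.99, -0.16], [-3.1, 3.1]. Speed limits (rad/s): [2.79, 2.79, 3.14, 3.14, 3.14, 3.14].

## Interface

Orientations are given as a unit quaternion [x, y, z, w].
In Python, from bench import monitor, get_image, camera_info, job_done gives the robot as it stands.
- The arm moves only by the tool send_rows, never from a script. Its argument "series" is a list of rows, each a list of 3 entries, a list of its own where there are three numbers: the shift along the tool's x, y, z in mm, then the turn, a rotation vector about the tool's x, y, z in rad, then the finger opening in mm, from 0 to 85.4. A call has 1 to 8 rows; each row shifts and turns the commanded pose from where the row before left it, along the tool's axes as they then stand; what a row does not reach is not made up. A row lasts 1/10 s, in which the tool goes at most 50 mm and 8.59 degrees, less where a joint would pass 70% of its speed; a pose out of reach is approached as far as the arm can. A call with a gripper value outside its range is refused whole. The fingers move at their own pace and stop on an object; the grip force is fixed at half the most. Time passes only in rows, so rows that do not move let the fingers close. It gives the time, the measured TCP pose, the force, the opening and the grip force at its end, in the units of the state.
- monitor.read_state(): the state, without advancing time (a new reading comes with each control period).
- get_image(name): name is "side" or "top"; returns the picture (480x640x3 uint8, red, green, blue); there is no depth.
- camera_info(name): a dict with "intrinsics" (3x3 intrinsics, pixels), "R" (3x3) and "t" (3): a world point X has camera coordinates R X + t. Camera axes: x right, y down, z forward; pixel columns grow to the right and rows downward; lengths in mm; the calibration is good to about 2 mm. A picture is of the moment at which its call begins. camera_info takes no time and is no camera call.
- job_done(): hands the job in; it is judged then, once.
The state is a dict: "clock": time; "joints": joint angles; "joint_vel": joint speeds; "joint_efforts": joint torques, N m; "position": TCP position; "ee_rot": TCP orientation; "contact_force": force on the tool from outside, world axes, zero at the start; "wrist_torque": the same for the moment, N m; "gripper_width": finger opening in mm; "grasp_force": force on a finger pad.
Only numpy, scipy, OpenCV 4.12 (cv2) and the standard library are available. Lean on these libraries where they do the work, as an engineer would, in place of code of your own. Each camera call takes 0.05 s, during which the arm holds its last target. There are 200 camera calls.

## Task

First put the loose tailpiece flat into the oblong box. Then close the boxes: the two or three freshly varnished lids must not be touched by the gripper, so take the wooden-handled spatula, slide its blade under each lid that is there, carry the lid to the box of the same shape and set it down fully seated on the rim. When all are on, lay the spatula flat back on the middle of its cork mat and let go; do not disturb the other things on the violin maker's bench.

Things in the scene. Friction and masses are not known exactly. Their poses are not given: they have to be found in the camera images.
- spatula: Spatula: flat steel blade 52 mm wide, 3 mm thick, under a wooden bar handle; 0.2 kg. Origin: on the blade's underside, below the handle's middle. Blade from x = -30 mm (heel) to +105 mm (tip). A stem 24 mm wide at x = -25 to -5 mm carries the handle; a lid can ride on the blade from x = -5 mm forward, also beneath the handle's front.
- spatula_grip (a point): Middle of the handle, 49 mm above the blade's underside; grip here from above, across its 24 mm width. Handle 80 mm long (x = -40 to +40 mm), 36 to 62 mm above the underside. The spatula balances about 20 mm ahead of it.
- spatula_tip (a point): Middle of the blade's front edge, on its underside.
- mat: Cork mat, 210 x 100 mm (long along x), 3 mm thick, fixed; the spatula's home. Origin: centre of its underside.
- tailpiece: Violin tailpiece, plain light wood, 110 mm long (x), 12 mm thick: 24 mm wide from x = -55 to +10 mm, 36 mm wide from +10 to +55 mm. Origin: middle of its length, underside. 40 g.
- lid_square: Square box lid, light wood, 112 x 112 mm, cleats 80 mm long, 6 mm thick; may be absent. Under it two darker cleats 10 mm high along x, at |y| = 31 to 41 mm, leave a 62 mm wide, 10 mm high tunnel open at both ends. Origin: lid centre, level with the cleats' undersides (the bench, when it lies there); board underside 10 mm and top 16 mm above. About 90 g.
- lid_oblong: Oblong box lid, light wood, 150 mm long (x) x 112 mm, cleats 118 mm long, 6 mm thick; may be absent. Under it two darker cleats 10 mm high along x, at |y| = 31 to 41 mm, leave a 62 mm wide, 10 mm high tunnel open at both ends. Origin: lid centre, level with the cleats' undersides (the bench, when it lies there); board underside 10 mm and top 16 mm above. About 90 g.
- lid_octagon: Eight-sided box lid, light wood, 124 mm across the flats, cleats 52 mm long, 6 mm thick; may be absent. Under it two darker cleats 10 mm high along x, at |y| = 31 to 41 mm, leave a 62 mm wide, 10 mm high tunnel open at both ends. Origin: lid centre, level with the cleats' undersides (the bench, when it lies there); board underside 10 mm and top 16 mm above. About 90 g.
- box_square: Square open box for violin fittings, fixed, 106 x 106 mm outside, 50 mm high, wall 7 mm, floor 8 mm. Origin: centre of underside. Both end walls (-x, +x) have a 70 mm wide notch, open above, its bottom at 22 mm, for a blade to leave under a lid. A seated lid lies on the rim, cleats inside with 5 mm play: lid origin 40 mm above box origin, x axes parallel either way.
- box_oblong: Oblong open box for violin fittings, fixed, 144 mm (x) x 106 mm outside, 50 mm high, wall 7 mm, floor 8 mm. Origin: centre of underside. Both end walls (-x, +x) have a 70 mm wide notch, open above, its bottom at 22 mm, for a blade to leave under a lid. A seated lid lies on the rim, cleats inside with 5 mm play: lid origin 40 mm above box origin, x axes parallel either way.
- box_octagon: Eight-sided open box for violin fittings, fixed, 118 mm across the flats outside, 50 mm high, wall 7 mm, floor 8 mm. Origin: centre of underside. Both end walls (-x, +x) have a 70 mm wide notch, open above, its bottom at 22 mm, for a blade to leave under a lid. A seated lid lies on the rim, cleats inside with 5 mm play: lid origin 40 mm above box origin, x axes parallel either way.
- glue_pot: Bystander: steel glue pot, 100 mm wide, 80 mm high. Origin: centre of its underside.
- varnish_a: Bystander: amber varnish bottle, 64 mm wide, 140 mm high. Origin: centre of its underside.
- varnish_b: Bystander: glass jar, 72 mm wide, 100 mm high. Origin: centre of its underside.
- plane: Bystander: wooden block plane, 150 x 50 mm, 75 mm high. Origin: centre of its underside.
- block: Bystander: block of light wood, 120 x 60 x 45 mm. Origin: centre of its underside.
- mug: Bystander: white mug, 80 mm wide, 90 mm high. Origin: centre of its underside.
- mallet: Bystander: hammer lying on the bench. Origin: centre of its underside.
- spatula_mid (a point): Middle of the blade's underside, 37.5 mm ahead of the spatula's origin.
Things that resemble listed ones, but are neither listed nor needed, are in the scene too. What is shaped like the spatula but blue is not meant.

How it is judged:
By the outcome, as a careful person would: the job done as asked, in the order asked, and still so for the second after the job is handed in, with the robot touching nothing.
Of lid_square, lid_oblong, lid_octagon only 2 to 3 are there at a start; the rules pass over those that are not, and their reading is None.
At some moment in a run one of spatula, tailpiece, lid_square, lid_oblong, lid_octagon may be knocked a few centimetres aside while the robot is not near it.
It also fails if it takes over 210 s, if anything falls off the work surface, if the arm or the gripper's body presses on something with over 40 N, if the wrist force passes 120 N, or if a joint passes its speed limit or range.

## Working session

There is one attempt and no reset: what is moved stays moved. The work goes in short steps, Python scripts to look and compute and a tool call to move; the robot and the scene stay as the last step left them, time stands still between calls to the robot, and variables do not carry over. Pictures are saved under pics/ and viewed, at most 14 in all, crops included, and the job is handed in when it is done.

Besides the shell and the picture viewer there is one more tool, called after "Request:" as name([rows], argument=value, ...), one row to a line, values as JSON. send_rows: Moves the arm, as the interface text tells. Its arguments: {"type":"object","properties":{"series":{"type":"array"}},"required":["series"]}

```bash
mkdir -p pics; ls
python3 - <<'E'
from bench import monitor,get_image,camera_info
import cv2
for n in("top","side"):
    im=get_image(n); cv2.imwrite(f"pics/{n}0.png",im[:,:,::-1])
    c=camera_info(n); print(n,c)
s=monitor.read_state(); print(s)
E
```

```text
pics
top {'intrinsics': array([[452.0118059 ,   0.        , 311.08831574],
       [  0.        , 452.0118059 , 235.29151879],
       [  0.        ,   0.        ,   1.        ]]), 'R': array([[ 0.00412919, -0.99975978, -0.02152514],
       [-0.99697119, -0.00244405, -0.07773332],
       [ 0.07766204,  0.02178092, -0.99674179]]), 't': array([ -22.0434868 ,  459.88120316, 1321.78603628])}
side {'intrinsics': array([[500.31999823,   0.        , 318.16140119],
       [  0.        , 500.31999823, 231.81395399],
       [  0.        ,   0.        ,   1.        ]]), 'R': array([[-0.90835504, -0.41791464,  0.01544249],
       [-0.25573827,  0.525883  , -0.81119974],
       [ 0.33089131, -0.7408066 , -0.58456524]]), 't': array([ 392.84269712,  189.44106065, 1176.81903868])}
{'clock': 0.1, 'joints': array([-9.34427416e-01,  3.85518721e-01,  6.77217789e-03, -4.39562676e-04,
       -1.19404260e+00, -2.58588616e-01]), 'joint_vel': array([-0.00010219, -0.00274369,  0.00262214,  0.00146609, -0.00098422,
        0.00051255]), 'joint_efforts': array([-1.40699620e-03, -3.93319631e+01,  1.88930047e+01,  4.19798657e+00,
       -2.60395325e-03,  1.73845716e-06]), 'position': array([ 230.35081106, -580.43441835,  230.3105288 ]), 'ee_rot': array([-1.87689181e-01,  9.82227945e-01,  9.86696325e-04, -2.46967660e-04]), 'contact_force': array([-0.1107609 ,  0.57605719,  0.40976484]), 'wrist_torque': array([-0.01165589,  0.04349748, -0.00884214]), 'grasp_force': 0.0, 'gripper_width': 85.51605542325946}
```

View pics/top0.png

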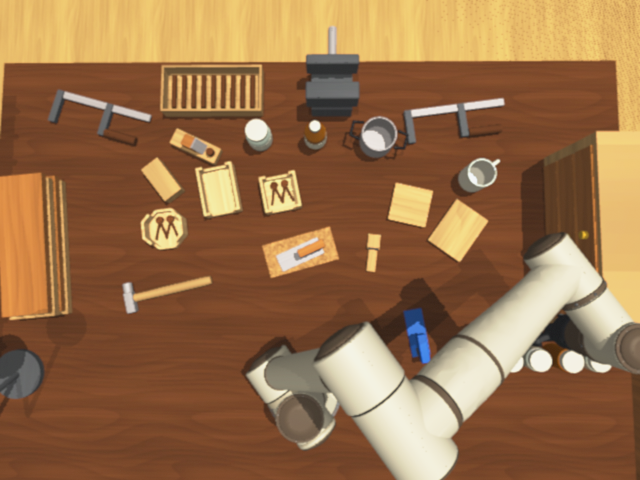

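View pics/side0.png

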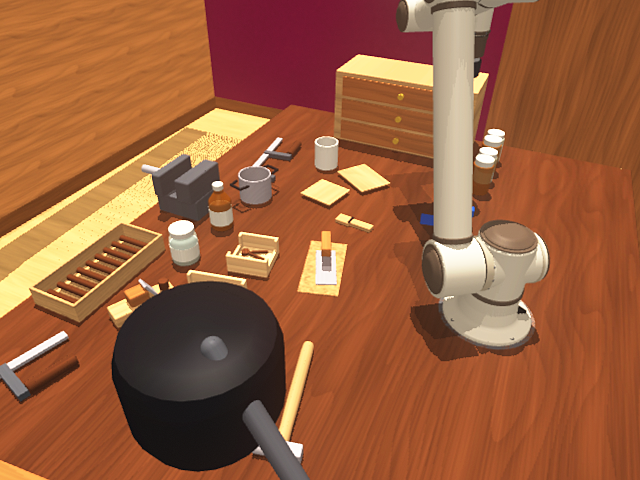

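The top view shows a square lid at (410,205), an oblong lid at (458,230) and the tailpiece at (373,252). The spatula is on its mat at (300,253), with a blue decoy at (417,333). The boxes are square (280,193), oblong (218,190) and octagon (164,229). No octagon lid is visible so far. The side view shows the tailpiece at (354,223), the lids at (325,193) and (363,178), and the spatula at (326,260). I'll enlarge both to see cleat and notch directions.

Run:
```python
import cv2,numpy as np
a=cv2.imread("pics/top0.png");b=cv2.imread("pics/side0.png")
c=cv2.resize(a[145:295,130:330],None,fx=4,fy=4,interpolation=cv2.INTER_CUBIC)
cv2.imwrite("pics/c1.png",c)
c=cv2.resize(b[155:295,220:400],None,fx=4.2,fy=4.2,interpolation=cv2.INTER_CUBIC)
cv2.imwrite("pics/c2.png",c)
```

```text
(no output)
```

View pics/c1.png

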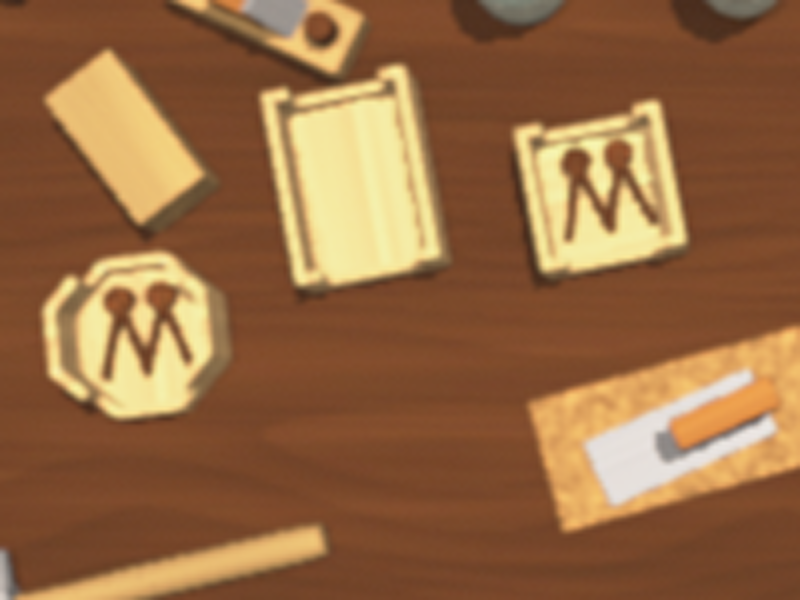

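View pics/c2.png

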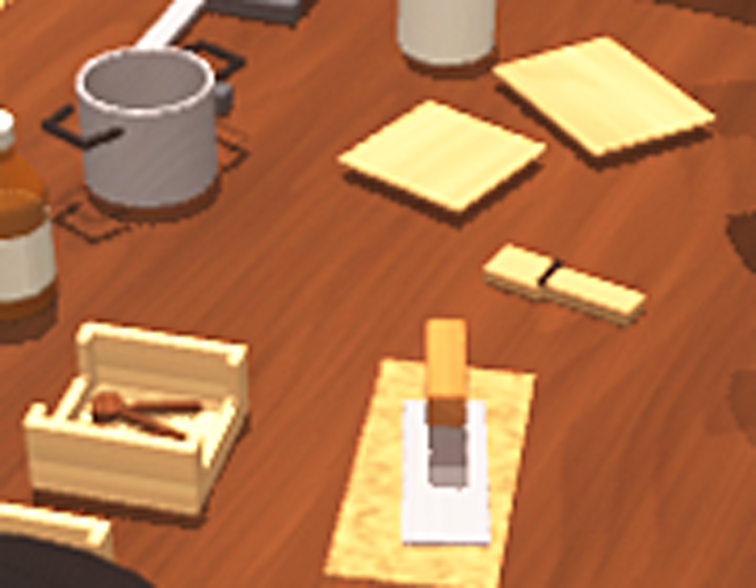

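The oblong and square boxes have their notches at the image top and bottom ends, so their x axes run near world x. The wooden-handled spatula points left, with its tip at (283,263) in the top view. The square lid's cleat direction is unclear, so I'll enhance the lid crops and take measurements.

```bash
cat > h.py <<'E'
import numpy as np,cv2
from bench import monitor,get_image,camera_info
C={n:camera_info(n) for n in("top","side")}
def ray(n,uv):
    c=C[n];K=np.array(c["intrinsics"]);R=np.array(c["R"]);t=np.array(c["t"])
    uv=np.atleast_2d(np.asarray(uv,float)); p=np.c_[uv,np.ones(len(uv))]@np.linalg.inv(K).T
    return -R.T@t, p@R
def plane(n,uv,z):
    o,d=ray(n,uv); s=(z-o[2])/d[:,2]; return (o+d*s[:,None])
def proj(n,X):
    c=C[n];q=np.atleast_2d(X)@np.array(c["R"]).T+c["t"];q=q@np.array(c["intrinsics"]).T;return q[:,:2]/q[:,2:]
def tri(uvt,uvs):
    (a,d),(b,e)=ray("top",uvt),ray("side",uvs); out=[]
    for u,v in zip(d,e):
        A=np.c_[u,-v]; s=np.linalg.lstsq(A,b-a,rcond=None)[0]; p,q=a+u*s[0],b+v*s[1]; out.append(np.r_[(p+q)/2,np.linalg.norm(p-q)])
    return np.array(out)
def comp(im,lo,hi,box):   # largest component of HSV mask in box (x0,y0,x1,y1)
    h=cv2.cvtColor(im,cv2.COLOR_RGB2HSV); m=np.zeros(im.shape[:2],np.uint8); x0,y0,x1,y1=box
    m[y0:y1,x0:x1]=cv2.inRange(h,np.array(lo),np.array(hi))[y0:y1,x0:x1]
    k,l,s,c=cv2.connectedComponentsWithStats(m); i=1+np.argmax(s[1:,4]); mm=(l==i).astype(np.uint8)
    ct=max(cv2.findContours(mm,cv2.RETR_EXTERNAL,cv2.CHAIN_APPROX_NONE)[0],key=cv2.contourArea)
    return ct[:,0,:].astype(np.float32),c[i],s[i,4]
def quad(ct):
    # fit 4 lines to a quadrilateral contour -> subpixel corners
    hull=cv2.convexHull(ct); e=0.01
    while True:
        q=cv2.approxPolyDP(hull,e*cv2.arcLength(hull,True),True)[:,0]
        if len(q)<=4: break
        e+=0.005
    L=[]
    for i in range(4):
        a,b=q[i],q[(i+1)%4]; u=(b-a)/np.linalg.norm(b-a); n=np.array([-u[1],u[0]])
        t=(ct-a)@u; d=abs((ct-a)@n); s=ct[(t>2)&(t<np.linalg.norm(b-a)-2)&(d<2)]
        vx,vy,x,y=cv2.fitLine(s,cv2.DIST_L2,0,.01,.01).ravel(); L.append(np.cross([x,y,1],[x+vx,y+vy,1]))
    P=[np.cross(L[i-1],L[i]) for i in range(4)]; return np.array([p[:2]/p[2] for p in P])
E
cat > m.py <<'E'
from h import *
T=cv2.imread("pics/top0.png")[:,:,::-1].copy();S=cv2.imread("pics/side0.png")[:,:,::-1].copy()
W=((14,60,120),(32,200,255))
for nm,bt,bs in(("sq",(380,175,440,233),(295,170,350,212)),("obl",(425,195,495,270),(330,160,395,200)),("tail",(360,228,388,278),(330,208,380,235))):
    ct,cc,a=comp(T,*W,bt);cs,c2,a2=comp(S,*W,bs)
    qt,qs=quad(ct),quad(cs)
    P=plane("top",qt,16 if nm!="tail" else 12);Q=plane("side",qs,16 if nm!="tail" else 12)
    print(nm,a,a2,"\n top",P[:,:2].round(1).tolist(),P.mean(0).round(1),"\n side",Q[:,:2].round(1).tolist(),Q.mean(0).round(1))
    print(" len",np.linalg.norm(P-np.roll(P,-1,0),axis=1).round(1),"tri centre",tri([qt.mean(0)],[qs.mean(0)]).round(1))
E
python3 m.py
python3 - <<'E'
import cv2,numpy as np
def enh(p,x0,y0,x1,y1):
    c=cv2.imread(p)[y0:y1,x0:x1]; c=np.clip((c.astype(float)/255)**1.0*255,0,255).astype(np.uint8)
    l=cv2.cvtColor(c,cv2.COLOR_BGR2LAB); l[:,:,0]=cv2.createCLAHE(6,(4,4)).apply(l[:,:,0])
    return cv2.resize(cv2.cvtColor(l,cv2.COLOR_LAB2BGR),(780,290),interpolation=cv2.INTER_CUBIC)
cv2.imwrite("pics/c3.png",np.vstack([enh("pics/side0.png",295,162,397,214-14),enh("pics/top0.png",368,175,495,267-45)]))
E
```

```text
sq 1549 706 
 top [[621.0, -269.9], [595.5, -382.2], [484.3, -357.3], [509.2, -246.1]] [ 552.5 -313.9   16. ] 
 side [[619.1, -268.8], [594.9, -378.1], [484.7, -354.8], [510.2, -244.0]] [ 552.2 -311.4   16. ]
 len [115.1 114.  113.9 114.3] tri centre [[ 553.1 -314.4   13.1    0.7]]
obl 2077 800 
 top [[572.6, -450.9], [505.4, -544.0], [382.0, -455.1], [449.1, -362.5]] [ 477.3 -453.1   16. ] 
 side [[569.5, -449.1], [505.3, -539.8], [383.2, -452.2], [448.4, -362.5]] [ 476.6 -450.9   16. ]
 len [114.7 152.1 114.4 151.9] tri centre [[ 4.771e+02 -4.541e+02  1.290e+01  4.000e-01]]
tail 446 301 
 top [[466.4, -188.5], [463.9, -228.1], [355.2, -206.9], [355.1, -184.5]] [ 410.2 -202.    12. ] 
 side [[467.3, -184.5], [463.7, -221.8], [356.0, -205.5], [353.7, -172.4]] [ 410.2 -196.    12. ]
 len [ 39.8 110.7  22.4 111.4] tri centre [[ 410.8 -202.3    7.4    1.4]]
```

View pics/c3.png

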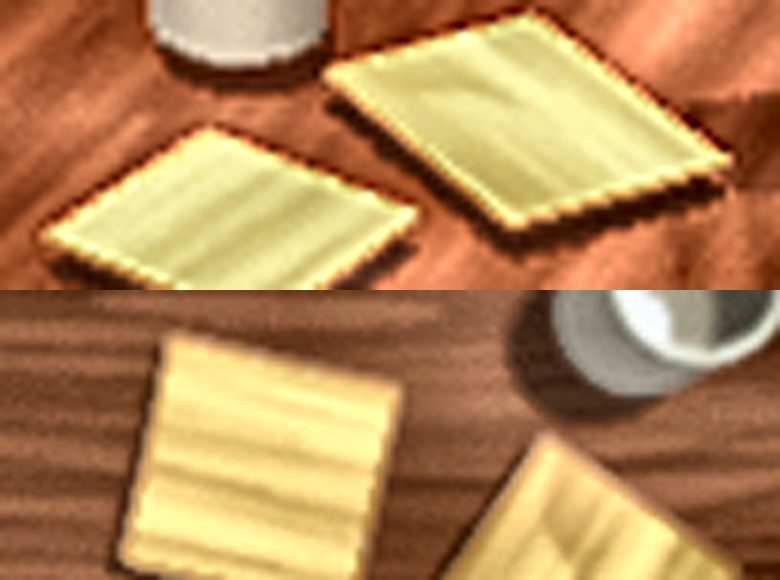

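Grain on the oblong lid runs along its long side (its x). On the square lid it runs near-horizontally in the top view, so its cleats should lie along about world y. I'll check that when the blade goes in. Next I measure the rest.

```bash
cat > m2.py <<'E'
from h import *
import sys
T=cv2.imread("pics/top0.png")[:,:,::-1].copy();S=cv2.imread("pics/side0.png")[:,:,::-1].copy()
print("cams",[(-np.array(C[n]["R"]).T@C[n]["t"]).round(0) for n in C])
for nm,b in(("boxsq",(255,168,306,220)),("boxobl",(190,155,247,222)),("boxoct",(135,203,192,253))):
    ct,cc,a=comp(T,(12,50,90),(34,220,255),b)
    q=quad(ct); print(nm,a,ct.min(0),ct.max(0),q.round(1).tolist())
    for z in(0,50): P=plane("top",q,z)[:,:2]; print("  z",z,P.round(1).tolist(),P.mean(0).round(1),np.linalg.norm(P-np.roll(P,-1,0),axis=1).round(1))
ct,cc,a=comp(T,(0,0,170),(180,45,255),(270,235,335,275)); r=cv2.minAreaRect(ct);print("blade",a,r); P=plane("top",cv2.boxPoints(r),6)[:,:2];print(P.round(1).tolist())
h=cv2.cvtColor(T,cv2.COLOR_RGB2HSV);print("handle hsv",h[245,312],"blade",h[257,290],"cork",h[245,270],"blue",h[325,413],h[345,420])
for nm,n,im,b,lo,hi in(("handle","top",T,(290,232,330,265),(8,170,200),(16,255,255)),("handle","side",S,(310,225,345,262),(8,170,150),(18,255,255))):
    ct,cc,a=comp(im,lo,hi,b);r=cv2.minAreaRect(ct);print(nm,n,a,r,plane(n,[r[0]],65)[0].round(1),plane(n,cv2.boxPoints(r),65)[:,:2].round(1).tolist())
ct,cc,a=comp(T,(100,120,60),(125,255,255),(395,295,440,370));print("blue",plane("top",cv2.boxPoints(cv2.minAreaRect(ct)),0)[:,:2].round(0).tolist())
for nm,uv,z in(("mug",(477,176),45),("pot",(378,137),40),("varA",(315,135),70),("jar",(258,136),50)):print(nm,plane("top",[uv],z)[0].round(0))
mk,cc,a=comp(T,(10,100,170),(22,220,255),(255,220,345,282));q=cv2.boxPoints(cv2.minAreaRect(mk));print("mat",a,plane("top",q,3)[:,:2].round(1).tolist(),plane("top",[q.mean(0)],3).round(1))
E
python3 m2.py
```

```text
cams [array([ 356.,  -50., 1353.]), array([ 16., 936., 836.])]
boxsq 1579 [257. 169.] [305. 217.] [[294.7, 168.9], [304.0, 211.3], [271.3, 217.2], [258.6, 174.9]]
  z 0 [[663.8, 30.5], [533.8, 1.7], [515.7, 100.1], [645.3, 140.4]] [589.7  68.2] [133.1 100.1 135.7 111.4]
  z 50 [[652.4, 27.5], [527.2, -0.2], [509.8, 94.6], [634.6, 133.3]] [581.   63.8] [128.2  96.4 130.7 107.3]
boxobl 2412 [193. 155.] [246. 220.] [[192.6, 154.8], [243.5, 171.3], [240.0, 211.9], [202.1, 218.8]]
  z 0 [[707.8, 343.7], [656.4, 186.6], [531.7, 195.4], [510.7, 309.9]] [601.6 258.9] [165.3 125.  116.5 200. ]
  z 50 [[694.8, 329.2], [645.3, 177.8], [525.2, 186.3], [504.9, 296.6]] [592.6 247.5] [159.2 120.4 112.2 192.6]
boxoct 1767 [135. 204.] [191. 250.] [[138.9, 213.2], [185.1, 208.0], [189.3, 242.2], [145.2, 245.5]]
  z 0 [[527.4, 503.6], [543.6, 362.6], [439.6, 347.3], [429.2, 480.9]] [484.9 423.6] [141.9 105.1 134.  100.8]
  z 50 [[521.1, 483.2], [536.6, 347.4], [436.5, 332.6], [426.5, 461.3]] [480.2 406.1] [136.7 101.2 129.1  97.1]
blade 488 ((299.67010498046875, 253.75775146484375), (16.956281661987305, 44.87830352783203), 66.03751373291016)
[[401.2, 85.0], [456.1, -37.2], [409.9, -57.8], [355.2, 64.0]]
handle hsv [ 15 173 237] blade [  9  11 231] cork [ 17 144 235] blue [108 173 212] [108 177 225]
handle top 148 ((310.73712158203125, 247.78350830078125), (6.701284408569336, 25.48518943786621), 66.03751373291016) [420.5 -20.7  65. ] [[414.4, 16.4], [444.1, -50.0], [426.7, -57.8], [396.9, 8.5]]
handle side 519 ((327.0, 234.0), (18.0, 34.0), 90.0) [427.1 -41.4  65. ] [[484.8, -59.0], [402.6, -99.0], [372.1, -24.6], [450.4, 13.4]]
blue [[238.0, -293.0], [248.0, -346.0], [93.0, -372.0], [83.0, -320.0]]
mug [ 632. -503.   45.]
pot [ 750. -218.   40.]
varA [747. -32.  70.]
jar [751. 137.  50.]
mat 1746 [[431.8, 129.6], [490.2, -75.6], [391.3, -103.4], [333.2, 100.5]] [[411.5  12.8   3. ]]
```

Run:
```python
import cv2
a=cv2.imread("pics/top0.png");cv2.imwrite("pics/c4.png",cv2.resize(a[150:225,185:311],None,fx=6.3,fy=6.3,interpolation=cv2.INTER_LANCZOS4))
```

```text
(no output)
```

View pics/c4.png

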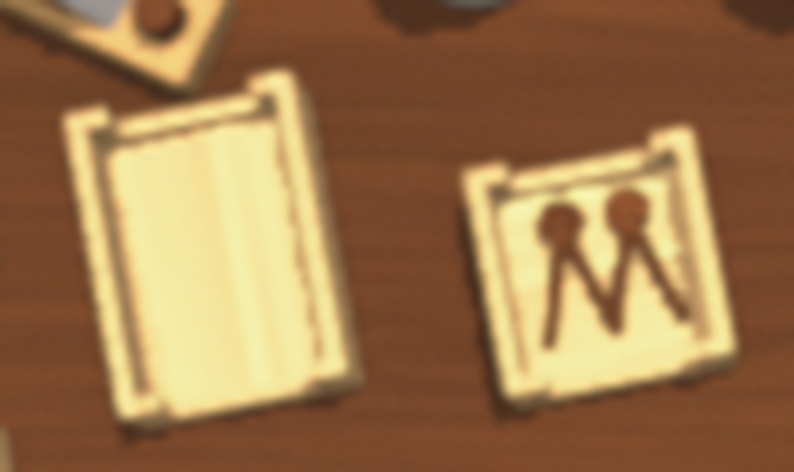

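The oblong box rim corners in the crop are about (63,112), (293,70), (350,377) and (119,421). The square box rim corners are (463,170), (692,127), (735,356) and (506,405).

```bash
cat >> h.py <<'E'
def st():
    s=monitor.read_state(); from scipy.spatial.transform import Rotation as Ro
    M=Ro.from_quat(s["ee_rot"]).as_matrix(); return s,np.array(s["position"]),M
def go(x,y,z,yaw):   # tool-frame shift to target, and turn about tool z (rad)
    s,p,M=st(); d=M.T@(np.array([x,y,z])-p); cur=np.degrees(np.arctan2(M[1,0],M[0,0]))
    dy=(yaw-cur+180)%360-180
    print("t",round(float(s["clock"]),2),"pos",p.round(1),"yaw",round(cur,1),"tilt",(M[:2,2]).round(3),"q6",round(float(np.degrees(s["joints"][5])),0),"shift",d.round(1),"turnz",round(-np.radians(dy),3),"F",np.array(s["contact_force"]).round(1),"w",round(float(s["gripper_width"]),1),round(float(s["grasp_force"]),1))
E
python3 - <<'E'
from h import *
f=lambda q:(np.array(q)+.5)/6.3-.5+[185,150]
for nm,q in(("obl",[(63,112),(293,70),(350,377),(119,421)]),("sq",[(463,170),(692,127),(735,356),(506,405)])):
    P=plane("top",f(q),50)[:,:2]; ax=(P[0]+P[1]-P[2]-P[3]); print(nm,P.round(1).tolist(),P.mean(0).round(1),np.linalg.norm(P-np.roll(P,-1,0),axis=1).round(1),"phi",np.degrees(np.arctan2(ax[1],ax[0])).round(1), np.degrees(np.arctan2(*( (P[0]+P[3]-P[1]-P[2])*[-1,1]))).round(1))
go(410.2-3*.993-0.3,-201.7,130,173.5)
E
```

```text
obl [[657.1, 322.5], [676.9, 215.0], [532.6, 185.9], [511.9, 292.9]] [594.6 254.1] [109.3 147.2 109.  148.2] phi 11.5 10.7
sq [[629.6, 134.8], [649.8, 28.4], [542.5, 7.7], [519.6, 113.4]] [585.4  71.1] [108.3 109.2 108.1 112. ] phi 10.9 11.5
t 0.1 pos [ 230.4 -580.4  230.3] yaw -158.4 tilt [-0.001  0.002] q6 -15.0 shift [-303.8  286.7  100.9] turnz 0.491 F [-0.1  0.6  0.4] w 85.5 0.0
```

Request:
send_rows([
  [[-38,36,0],[0,0,0],70],
  [[-38,36,0],[0,0,0],70],
  [[-38,36,0],[0,0,0],70],
  [[-38,36,0],[0,0,0],70],
  [[-38,36,0],[0,0,0],70],
  [[-38,36,0],[0,0,0],70],
  [[-38,36,0],[0,0,0],70],
  [[-38,35,0],[0,0,0],70],
])

```text
clock: 0.9
position: [399.7, -216.4, 231.2]
ee_rot: [-0.188, 0.982, 0.0, 0.0]
contact_force: [1.4, 0.1, -0.2]
gripper_width: 70.0
grasp_force: 0.0
```

Request:
send_rows([
  [[0,0,12],[0,0,0.061],70],
  [[0,0,12],[0,0,0.061],70],
  [[0,0,12],[0,0,0.061],70],
  [[0,0,12],[0,0,0.061],70],
  [[0,0,12],[0,0,0.061],70],
  [[0,0,12],[0,0,0.061],70],
  [[0,0,12],[0,0,0.061],70],
  [[0,0,12],[0,0,0.061],70],
])

```text
clock: 1.7
position: [399.3, -218.3, 134.6]
ee_rot: [0.056, 0.998, 0.0, -0.0]
contact_force: [-0.1, 0.3, 0.7]
gripper_width: 70.5
grasp_force: 0.0
```

Run:
```python
from h import *
T=get_image("top");cv2.imwrite("pics/top1.png",T[:,:,::-1]);S=get_image("side");cv2.imwrite("pics/side1.png",S[:,:,::-1])
go(407,-201.7,3,173.5)
```

```text
t 1.8 pos [ 398.1 -218.   133.7] yaw 173.7 tilt [-0.004  0.001] q6 -88.0 shift [ -7.6  17.1 130.6] turnz 0.003 F [-0.1  0.4  0.3] w 69.9 0.0
```

View pics/top1.png

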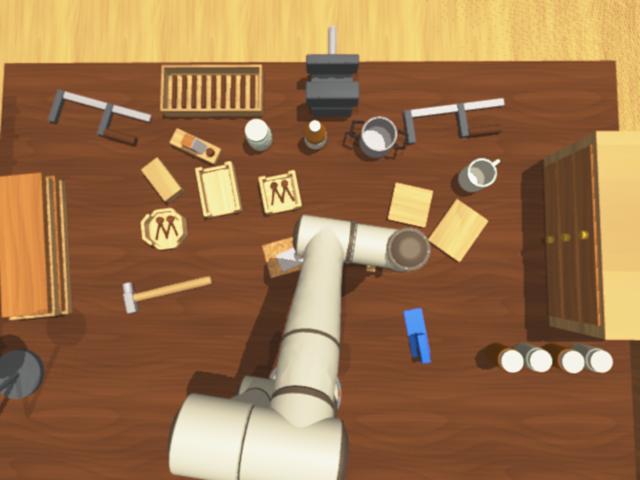

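No octagon lid appears in the areas the arm had hidden, so only the square and oblong lids are present. Next I grasp the tailpiece.

Request:
send_rows([
  [[-2,4,12],[0,0,0],60],
  [[-2,4,16],[0,0,0],60],
  [[-2,4,20],[0,0,0],60],
  [[-1.6,5,20],[0,0,0],60],
  [[0,0,20],[0,0,0],60],
  [[0,0,18],[0,0,0],60],
  [[0,0,14],[0,0,0],60],
  [[0,0,8],[0,0,0],60],
])

```text
clock: 2.6
position: [409.0, -202.3, 6.7]
ee_rot: [0.054, 0.999, -0.0, -0.001]
contact_force: [-0.8, -0.5, 0.3]
gripper_width: 60.0
grasp_force: 0.0
```

Request:
send_rows([
  [[0,0,2],[0,0,0],60],
  [[0,0,0],[0,0,0],20],
  [[0,0,0],[0,0,0],10],
  [[0,0,0],[0,0,0],10],
  [[0,0,0],[0,0,0],10],
  [[0,0,0],[0,0,0],10],
  [[0,0,0],[0,0,0],10],
  [[0,0,0],[0,0,0],10],
])

```text
clock: 3.4
position: [409.7, -202.4, 6.3]
ee_rot: [0.055, 0.998, -0.0, 0.001]
contact_force: [-0.0, 0.9, 6.2]
gripper_width: 21.8
grasp_force: 59.0
```

Run:
```python
from h import *
go(407,-201.7,120,173.5)
```

```text
t 3.4 pos [ 409.7 -202.4    6.3] yaw 173.7 tilt [ 0.002 -0.   ] q6 -90.0 shift [   2.5    0.4 -113.7] turnz 0.004 F [-0.   0.9  6.2] w 21.8 59.0
```

Request:
send_rows([
  [[0,0,-10],[0,0,0],10],
  [[0,0,-25],[0,0,0],10],
  [[0,0,-35],[0,0,0],10],
  [[0,0,-35],[0,0,0],10],
  [[0,0,-20],[0,0,0],10],
  [[0,0,0],[0,0,0],10],
])

```text
clock: 4.0
position: [411.1, -202.7, 134.0]
ee_rot: [0.055, 0.998, -0.0, 0.004]
contact_force: [-0.0, 0.6, -0.5]
gripper_width: 21.6
grasp_force: 59.0
```

Run:
```python
from h import *
go(594.5,254,130,-169)
```

```text
t 4.0 pos [ 411.1 -202.7  134. ] yaw 173.7 tilt [ 0.008 -0.001] q6 -90.0 shift [-132.3  474.     4.9] turnz -0.302 F [-0.   0.6 -0.5] w 21.6 59.0
```

Request:
send_rows([
  [[-6,22,0],[0,0,0],10],
  [[-10,36,0],[0,0,0],10],
  [[-10,36,0],[0,0,0],10],
  [[-10,36,0],[0,0,0],10],
  [[-10,36,0],[0,0,0],10],
  [[-10,36,0],[0,0,0],10],
  [[-10,36,0],[0,0,0],10],
  [[-10,36,0],[0,0,0],10],
])

```text
clock: 4.8
position: [514.2, 63.0, 129.4]
ee_rot: [0.055, 0.998, -0.0, -0.001]
contact_force: [1.3, -0.1, 0.6]
gripper_width: 21.6
grasp_force: 59.0
```

Request:
send_rows([
  [[-10,36,0],[0,0,0],10],
  [[-10,36,0],[0,0,0],10],
  [[-10,36,0],[0,0,0],10],
  [[-10,36,0],[0,0,0],10],
  [[-10,36,0],[0,0,-0.075],10],
  [[-10,36,0],[0,0,-0.075],10],
  [[-4,13,0],[0,0,-0.075],10],
  [[0,0,0],[0,0,-0.077],10],
])

```text
clock: 5.6
position: [598.6, 285.8, 128.2]
ee_rot: [-0.098, 0.995, -0.0, -0.001]
contact_force: [-0.7, 0.1, -0.4]
gripper_width: 21.6
grasp_force: 59.0
```

Request:
send_rows([
  [[0,0,0],[0,0,0],10],
  [[0,0,0],[0,0,0],10],
])

```text
clock: 5.8
position: [598.3, 283.4, 129.3]
ee_rot: [-0.095, 0.995, -0.0, -0.001]
contact_force: [0.8, 0.0, 0.3]
gripper_width: 21.7
grasp_force: 59.0
```

Run:
```python
from h import *
T=get_image("top");cv2.imwrite("pics/top2.png",T[:,:,::-1])
go(594.5,254,16,-169)
```

```text
t 5.85 pos [598.5 283.3 129.7] yaw -169.1 tilt [-0.001 -0.001] q6 -118.0 shift [  9.3 -27.9 113.7] turnz -0.002 F [ 0.6 -0.7 -0.2] w 21.7 59.0
```

Request:
send_rows([
  [[3,-9,0],[0,0,0],10],
  [[4,-12,0],[0,0,0],10],
  [[2.3,-7,10],[0,0,0],10],
  [[0,0,20],[0,0,0],10],
  [[0,0,24],[0,0,0],10],
  [[0,0,20],[0,0,0],10],
  [[0,0,15],[0,0,0],10],
  [[0,0,11],[0,0,0],10],
])

```text
clock: 6.65
position: [594.7, 253.6, 28.8]
ee_rot: [-0.095, 0.995, -0.0, -0.001]
contact_force: [-0.2, -0.4, 0.2]
gripper_width: 21.6
grasp_force: 59.0
```

Request:
send_rows([
  [[0,0,8],[0,0,0],10],
  [[0,0,5],[0,0,0],10],
  [[0,0,0],[0,0,0],10],
])

```text
clock: 6.95
position: [595.1, 254.5, 16.9]
ee_rot: [-0.096, 0.995, -0.0, -0.0]
contact_force: [0.3, -0.1, -0.2]
gripper_width: 21.5
grasp_force: 59.0
```

Run:
```python
from h import *
go(594.5,254,15,-169)
```

```text
t 6.95 pos [595.1 254.5  16.9] yaw -169.0 tilt [-0. -0.] q6 -116.0 shift [ 0.6 -0.4  1.9] turnz -0.0 F [ 0.3 -0.1 -0.2] w 21.5 59.0
```

Request:
send_rows([
  [[0,0,1.5],[0,0,0],10],
  [[0,0,0],[0,0,0],50],
  [[0,0,0],[0,0,0],50],
  [[0,0,0],[0,0,0],50],
  [[0,0,-15],[0,0,0],50],
  [[0,0,-30],[0,0,0],50],
  [[0,0,-40],[0,0,0],50],
  [[0,0,-40],[0,0,0],50],
])

```text
clock: 7.75
position: [595.1, 254.5, 143.3]
ee_rot: [-0.096, 0.995, -0.0, 0.0]
contact_force: [0.5, 0.6, -0.4]
gripper_width: 49.8
grasp_force: 0.0
```

Request:
send_rows([
  [[30,-45,0],[0,0,0],70],
  [[30,-45,0],[0,0,0],70],
  [[30,-45,0],[0,0,0],70],
  [[30,-45,0],[0,0,0],70],
])

```text
clock: 8.15
position: [517.2, 68.6, 142.3]
ee_rot: [-0.096, 0.995, 0.0, 0.001]
contact_force: [0.5, -0.1, 0.4]
gripper_width: 69.8
grasp_force: 0.0
```

Run:
```python
from h import *
T=get_image("top");cv2.imwrite("pics/top3.png",T[:,:,::-1]); S=get_image("side");cv2.imwrite("pics/side3.png",S[:,:,::-1])
go(420.7,-20.1,120,-65.8)
```

```text
t 8.25 pos [514.8  65.8 142.1] yaw -169.3 tilt [-0.001 -0.   ] q6 -104.0 shift [108.4 -66.9  22.3] turnz -1.806 F [ 0.3  0.6 -0.3] w 69.8 0.0
```

View pics/top3.png

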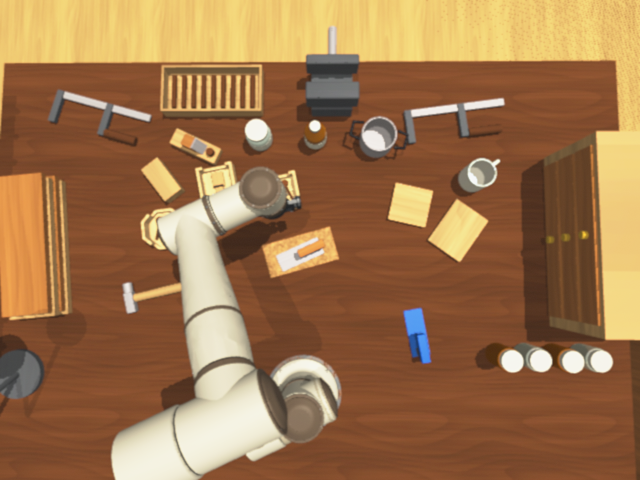

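Request:
send_rows([
  [[27,-16.7,0],[0,0,0],70],
  [[27,-16.7,0],[0,0,0],70],
  [[27,-16.7,0],[0,0,0],70],
  [[27,-16.7,0],[0,0,0],70],
  [[0,0,0],[0,0,-0.14],70],
  [[0,0,0],[0,0,-0.14],70],
  [[0,0,0],[0,0,-0.14],70],
  [[0,0,0],[0,0,-0.14],70],
])

```text
clock: 9.05
position: [425.4, -15.8, 142.1]
ee_rot: [-0.37, 0.929, -0.0, 0.001]
contact_force: [0.1, 1.2, -0.4]
gripper_width: 70.2
grasp_force: 0.0
```

Request:
send_rows([
  [[0,0,0],[0,0,-0.14],70],
  [[0,0,0],[0,0,-0.14],70],
  [[0,0,0],[0,0,-0.14],70],
  [[0,0,0],[0,0,-0.14],70],
  [[0,0,0],[0,0,-0.14],70],
  [[0,0,0],[0,0,-0.14],70],
  [[0,0,0],[0,0,-0.14],70],
  [[0,0,0],[0,0,-0.14],70],
])

```text
clock: 9.85
position: [425.4, -15.7, 142.0]
ee_rot: [0.807, -0.591, 0.001, -0.001]
contact_force: [1.0, -0.2, -0.1]
gripper_width: 69.7
grasp_force: 0.0
```

Request:
send_rows([
  [[0,0,0],[0,0,-0.126],70],
  [[0,0,0],[0,0,0],70],
])

```text
clock: 10.05
position: [425.3, -15.7, 141.9]
ee_rot: [0.841, -0.541, 0.001, -0.001]
contact_force: [0.6, 0.5, -0.2]
gripper_width: 70.0
grasp_force: 0.0
```

Run:
```python
from h import *
T=get_image("top");cv2.imwrite("pics/top4.png",T[:,:,::-1]); S=get_image("side")
go(420.7,-20.1,33,-65.8)
# spatula recheck: tip half of blade vs first picture, both views
T0=cv2.imread("pics/top0.png")[:,:,::-1].copy();S0=cv2.imread("pics/side0.png")[:,:,::-1].copy()
for a,b,bx in((T0,T,(262,225,342,282)),(S0,S,(298,238,348,295))):
    x0,y0,x1,y1=bx; print(np.abs(a[y0:y1,x0:x1].astype(int)-b[y0:y1,x0:x1]).mean())
    for im in(a,b):
        ct,cc,n=comp(im,(0,0,170),(180,45,255),bx); print(n,cc.round(2))
cv2.imwrite("pics/c5.png",cv2.resize(np.hstack([T[150:225,185:285],T[225:300,245:345]])[:,:,::-1],None,fx=4,fy=4,interpolation=cv2.INTER_CUBIC))
# handle height from two views: orange top face front end
for nm,im,n,bx in(("t",T0,"top",(290,232,330,265)),("s",S0,"side",(310,225,345,262))):
    ct,cc,a=comp(im,(8,150,170),(17,255,255),bx); print(nm,a,cc.round(1))
```

```text
t 10.15 pos [425.1 -15.8 141.6] yaw -65.7 tilt [0.002 0.   ] q6 4.0 shift [  2.    6.  108.6] turnz 0.002 F [-0.2 -0.8  0.3] w 70.5 0.0
45.28464912280702
488 [295.29 256.03]
771 [272.69 247.72]
38.8093567251462
513 [325.37 269.53]
114 [318.46 260.33]
t 214 [312.1 247.6]
s 344 [328.1 233.4]
```

View pics/c5.png

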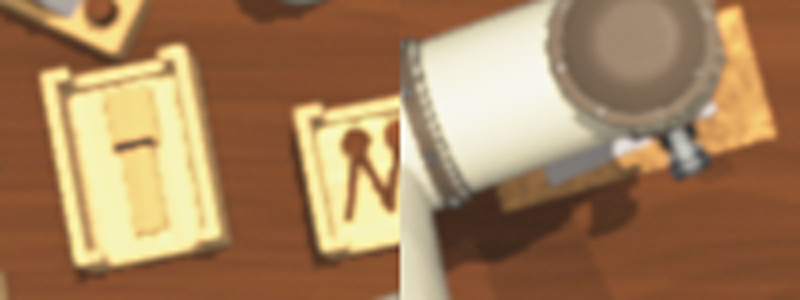

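The tailpiece lies flat in the oblong box, crop (138,145), and the spatula is still on its mat. I grasp the handle.

Request:
send_rows([
  [[1,3,10],[0,0,0],70],
  [[1,3,15],[0,0,0],65],
  [[0,0,20],[0,0,0],60],
  [[0,0,20],[0,0,0],60],
  [[0,0,18],[0,0,0],60],
  [[0,0,12],[0,0,0],60],
  [[0,0,8],[0,0,0],60],
  [[0,0,5],[0,0,0],60],
])

```text
clock: 10.95
position: [419.6, -20.6, 32.0]
ee_rot: [0.841, -0.542, -0.0, 0.001]
contact_force: [0.1, -0.8, 0.1]
gripper_width: 60.0
grasp_force: 0.0
```

Request:
send_rows([
  [[0,0,0],[0,0,0],35],
  [[0,0,0],[0,0,0],20],
  [[0,0,0],[0,0,0],10],
  [[0,0,0],[0,0,0],10],
  [[0,0,0],[0,0,0],10],
  [[0,0,0],[0,0,0],10],
])

```text
clock: 11.55
position: [420.7, -20.2, 33.4]
ee_rot: [0.841, -0.541, 0.001, -0.001]
contact_force: [-0.0, 1.4, 4.9]
gripper_width: 23.0
grasp_force: 59.4
```

Run:
```python
from h import *
go(420.7,-20.1,33,-65.8)
```

```text
t 11.55 pos [420.7 -20.2  33.4] yaw -65.5 tilt [0.001 0.   ] q6 5.0 shift [-0.1 -0.1  0.4] turnz 0.005 F [-0.   1.4  4.9] w 23.0 59.4
```

Request:
send_rows([
  [[0,0,-4],[0,0,0],10],
  [[0,0,-10],[0,0,0],10],
  [[0,0,-20],[0,0,0],10],
  [[0,0,-25],[0,0,0],10],
  [[0,0,-25],[0,0,0],10],
  [[0,0,-20],[0,0,0],10],
  [[0,0,-12],[0,0,0],10],
  [[12,11,0],[0,0,0],10],
])

```text
clock: 12.35
position: [416.2, -35.1, 150.5]
ee_rot: [0.841, -0.54, 0.001, -0.002]
contact_force: [-0.4, 0.3, -1.6]
gripper_width: 23.5
grasp_force: 59.2
```

Request:
send_rows([
  [[26,23,0],[0,0,0],10],
  [[28,24,0],[0,0,0],10],
  [[28,24,0],[0,0,0],10],
  [[28,24,0],[0,0,0],10],
  [[28,24,0],[0,0,0],10],
  [[28,24,0],[0,0,0],10],
  [[28,24,0],[0,0,0],10],
  [[28,24,0],[0,0,0],10],
])

```text
clock: 13.15
position: [331.6, -317.9, 148.3]
ee_rot: [0.841, -0.541, -0.001, -0.0]
contact_force: [1.2, -0.4, -1.5]
gripper_width: 23.5
grasp_force: 59.1
```

Request:
send_rows([
  [[20,20,0],[0,0,0],10],
  [[0,0,0],[0,0,0.08],10],
  [[0,0,0],[0,0,0.14],10],
  [[0,0,0],[0,0,0.14],10],
  [[0,0,0],[0,0,0.14],10],
  [[0,0,0],[0,0,0.14],10],
  [[0,0,0],[0,0,0.14],10],
  [[0,0,0],[0,0,0.14],10],
])

```text
clock: 13.95
position: [322.2, -342.8, 148.1]
ee_rot: [-0.51, 0.86, 0.001, -0.0]
contact_force: [-0.4, 0.4, -0.9]
gripper_width: 23.3
grasp_force: 59.3
```

Request:
send_rows([
  [[0,0,0],[0,0,0.14],10],
  [[0,0,0],[0,0,0.14],10],
  [[0,0,0],[0,0,0.14],10],
  [[0,0,0],[0,0,0.14],10],
  [[0,0,0],[0,0,0.14],10],
  [[0,0,0],[0,0,0.14],10],
  [[0,0,0],[0,0,0.14],10],
  [[0,0,0],[0,0,0.14],10],
])

```text
clock: 14.75
position: [322.2, -342.8, 148.1]
ee_rot: [0.024, 1.0, 0.001, -0.001]
contact_force: [1.0, 0.1, -2.0]
gripper_width: 23.7
grasp_force: 59.3
```

```bash
python3 - <<'E'
from h import *
T=get_image("top");cv2.imwrite("pics/top5.png",T[:,:,::-1]); S=get_image("side");cv2.imwrite("pics/side5.png",S[:,:,::-1])
go(324,-343,33,144.2)
E
sed -i 's/top0/top5/;s/side0/side5/' m.py; python3 m.py | head -8
python3 -c "
import cv2,numpy as np
a=cv2.imread('pics/top5.png')[170:410,330:560];b=cv2.imread('pics/side5.png')[130:370,310:540]
cv2.imwrite('pics/c6.png',cv2.resize(np.hstack([a,b]),None,fx=1.73,fy=1.73))"
```

```text
t 14.85 pos [ 322.3 -342.9  148.2] yaw 177.6 tilt [-0.002  0.001] q6 -65.0 shift [ -1.8  -0.2 115.2] turnz 0.582 F [ 0.4 -0.5 -2. ] w 23.5 59.3
sq 1553 703 
 top [[620.8, -269.7], [595.3, -382.6], [484.2, -356.7], [509.4, -245.5]] [ 552.4 -313.6   16. ] 
 side [[619.1, -268.8], [594.9, -378.1], [484.8, -354.8], [509.6, -243.8]] [ 552.1 -311.4   16. ]
 len [115.8 114.1 114.1 114. ] tri centre [[ 552.9 -314.1   13.3    0.6]]
obl 2075 774 
 top [[572.2, -450.7], [505.7, -544.0], [381.5, -454.8], [450.5, -363.5]] [ 477.5 -453.2   16. ] 
 side [[570.4, -448.9], [509.1, -535.8], [382.6, -453.0], [448.2, -362.7]] [ 477.6 -450.1   16. ]
 len [114.6 152.9 114.4 149.8] tri centre [[ 477.8 -454.2   12.5    0.5]]Traceback (most recent call last):
  File "m.py", line 5, in <module>
    ct,cc,a=comp(T,*W,bt);cs,c2,a2=comp(S,*W,bs)
                                   ~~~~^^^^^^^^^
  File "h.py", line 20, in comp
    k,l,s,c=cv2.connectedComponentsWithStats(m); i=1+np.argmax(s[1:,4]); mm=(l==i).astype(np.uint8)
                                                     ~~~~~~~~~^^^^^^^^^
    return _wrapfunc(a, 'argmax', axis=axis, out=out, **kwds)
    return bound(*args, **kwds)
ValueError: attempt to get argmax of an empty sequence
```

View pics/c6.png

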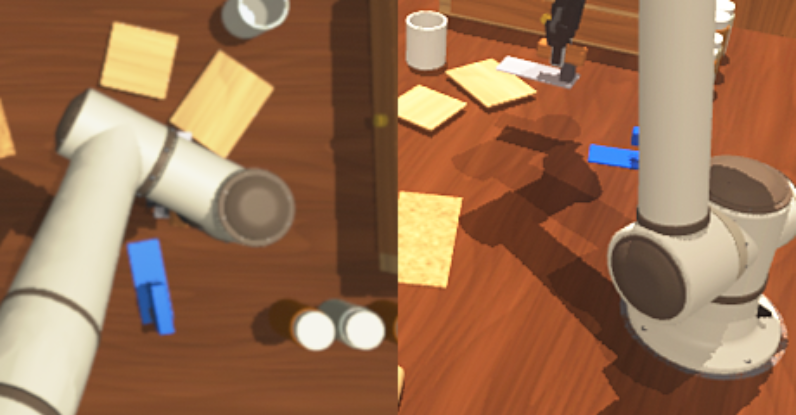

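Request:
send_rows([
  [[0,0,8],[0,0,0.118],10],
  [[0,0,16],[0,0,0.116],10],
  [[0,0,20],[0,0,0.116],10],
  [[0,0,20],[0,0,0.116],10],
  [[0,0,18],[0,0,0.116],10],
  [[0,0,14],[0,0,0],10],
  [[0,0,10],[0,0,0],10],
  [[0,0,6],[0,0,0],10],
])

```text
clock: 15.65
position: [322.7, -343.3, 35.9]
ee_rot: [0.306, 0.952, 0.0, -0.001]
contact_force: [-0.3, -0.4, -2.1]
gripper_width: 23.1
grasp_force: 59.3
```

Request:
send_rows([
  [[0,0,2],[0,0,0],10],
  [[0,0,0],[0,0,0],10],
])

```text
clock: 15.85
position: [323.3, -343.6, 34.9]
ee_rot: [0.307, 0.952, -0.0, 0.0]
contact_force: [-1.1, 0.2, -1.8]
gripper_width: 23.1
grasp_force: 59.3
```

Run:
```python
from h import *
S=get_image("side");cv2.imwrite("pics/side6.png",S[:,:,::-1])
go(323.1,-342.4,34,144.35)
s,p,M=st()
a=-np.array([M[0,0],M[1,0],0]);n=np.array([-a[1],a[0],0]);o=p-[0,0,30.4];o=np.array(o)
print("pred tip corners px",proj("side",[o+105*a+26*n+[0,0,3],o+105*a-26*n+[0,0,3],o-30*a+26*n+[0,0,3]]).round(1).tolist())
c=cv2.resize(S[150:230,360:470][:,:,::-1],None,fx=7,fy=7,interpolation=cv2.INTER_CUBIC);cv2.imwrite("pics/c7.png",c)
```

```text
t 15.9 pos [ 323.5 -343.7   35.2] yaw 144.3 tilt [ 0.001 -0.   ] q6 -99.0 shift [1.1 0.8 1.2] turnz -0.001 F [ 0.1  0.3 -1.4] w 23.3 59.3
pred tip corners px [[370.9, 192.0], [384.2, 188.0], [396.4, 212.6]]
```

View pics/c7.png

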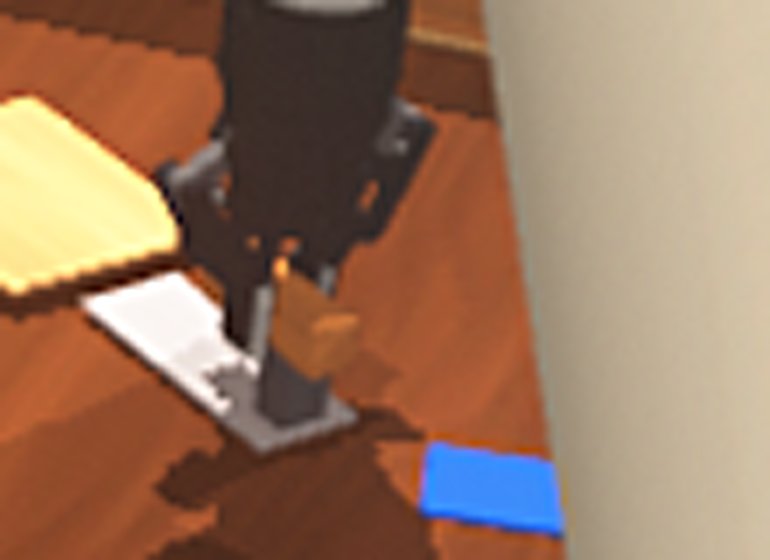

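Run:
```python
from h import *
s,p,M=st()
a=-np.array([M[0,0],M[1,0],0]);n=np.array([-a[1],a[0],0]);z=p[2]-30.4+3
for q in(np.array([[82,302],[178,272]]),):
    P=plane("side",(q+.5)/7-.5+[360,150],z).mean(0); R=p+105*a; d=P-R; print(P.round(1),R.round(1),"along",(d@a).round(1),"lat",(d@n).round(1))
for C0 in((477.5,-453.2),(477.1,-450.6)):
    d=np.r_[C0,0]-p; print("lid: along",(d@a).round(1),"lat",(d@n).round(1))
```

```text
[ 405.8 -402.5    7.8] [ 408.7 -405.    35.2] along -3.9 lat 0.4
lid: along 188.9 lat 1.0
lid: along 187.1 lat 2.9
```

Request:
send_rows([
  [[0,1.5,1],[0,0,0],10],
  [[-6,0,0],[0,0,0],10],
  [[-8,0,0],[0,0,0],10],
  [[-8,0,0],[0,0,0],10],
  [[-8,0,0],[0,0,0],10],
  [[-8,0,0],[0,0,0],10],
  [[-6,0,0],[0,0,0],10],
  [[0,0,0],[0,0,0],10],
])

```text
clock: 16.7
position: [360.7, -368.7, 33.7]
ee_rot: [0.307, 0.952, -0.0, 0.0]
contact_force: [0.2, 0.9, -2.0]
gripper_width: 23.1
grasp_force: 59.3
```

Request:
send_rows([
  [[-6,0,0],[0,0,0],10],
  [[-12,0,0],[0,0,0],10],
  [[-12,0,0],[0,0,0],10],
  [[-12,0,0],[0,0,0],10],
  [[-12,0,0],[0,0,0],10],
  [[-10,0,0],[0,0,0],10],
  [[-7,0,0],[0,0,0],10],
  [[0,0,0],[0,0,0],10],
])

```text
clock: 17.5
position: [418.3, -410.1, 33.7]
ee_rot: [0.307, 0.952, -0.0, 0.0]
contact_force: [0.5, 0.0, -2.2]
gripper_width: 23.0
grasp_force: 59.3
```

Run:
```python
from h import *
S=get_image("side");cv2.imwrite("pics/side7.png",S[:,:,::-1]);T=get_image("top");cv2.imwrite("pics/top7.png",T[:,:,::-1])
go(477.5-.8125*74,-453.2+.583*74,34,144.35)
W=((14,60,120),(32,200,255))
for f in("side6","side7"):
    I=cv2.imread(f"pics/{f}.png")[:,:,::-1].copy();ct,c,a=comp(I,*W,(330,155,395,200));h=cv2.convexHull(ct)[:,0];print(f,a,c.round(1),[h[np.argmin(h@v)].tolist() for v in((1,0),(0,1),(0,-1),(1,1))])
```

```text
t 17.6 pos [ 417.  -409.3   33.5] yaw 144.2 tilt [-0.001  0.001] q6 -97.0 shift [-0.8 -0.4 -0.5] turnz -0.002 F [-0.6  0.1 -2.5] w 23.1 59.3
side6 775 [362.5 177.1] [[337.0, 171.0], [365.0, 164.0], [363.0, 191.0], [337.0, 171.0]]
side7 531 [357.1 177.4] [[337.0, 172.0], [361.0, 165.0], [363.0, 191.0], [337.0, 171.0]]
```

The lid has not moved, so the blade is in its tunnel. I lift it gently.

Request:
send_rows([
  [[0,0,-1],[0,0,0],10],
  [[0,0,-1.5],[0,0,0],10],
  [[0,0,-2],[0,0,0],10],
  [[0,0,-2.5],[0,0,0],10],
  [[0,0,-3],[0,0,0],10],
  [[0,0,-5],[0,0,0],10],
  [[0,0,-8],[0,0,0],10],
  [[0,0,-10],[0,0,0],10],
])

```text
clock: 18.4
position: [417.2, -409.5, 67.4]
ee_rot: [0.307, 0.952, 0.0, -0.0]
contact_force: [0.2, -0.5, -3.0]
gripper_width: 23.2
grasp_force: 59.2
```

Request:
send_rows([
  [[0,0,-12],[0,0,0],10],
  [[0,0,-14],[0,0,0],10],
  [[0,0,-14],[0,0,0],10],
  [[0,0,-14],[0,0,0],10],
  [[0,0,-14],[0,0,0],10],
  [[0,0,-10],[0,0,0],10],
  [[0,0,-6],[0,0,0],10],
  [[0,0,0],[0,0,0],10],
])

```text
clock: 19.2
position: [417.8, -409.8, 152.0]
ee_rot: [0.307, 0.952, -0.0, 0.001]
contact_force: [-0.7, -0.1, -3.1]
gripper_width: 23.2
grasp_force: 59.2
```

Run:
```python
from h import *
S=get_image("side");cv2.imwrite("pics/side8.png",S[:,:,::-1]);T=get_image("top");cv2.imwrite("pics/top8.png",T[:,:,::-1])
go(400,-150,150,144.35)
cv2.imwrite("pics/c8.png",cv2.resize(np.hstack([S[90:220,300:430],T[150:280,400:530]])[:,:,::-1],None,fx=3,fy=3,interpolation=cv2.INTER_CUBIC))
```

```text
t 19.3 pos [ 417.1 -409.3  150.4] yaw 144.2 tilt [-0.001  0.001] q6 -97.0 shift [165.4 200.4   0.6] turnz -0.002 F [-1.3  1.1 -2.5] w 23.2 59.2
```

View pics/c8.png

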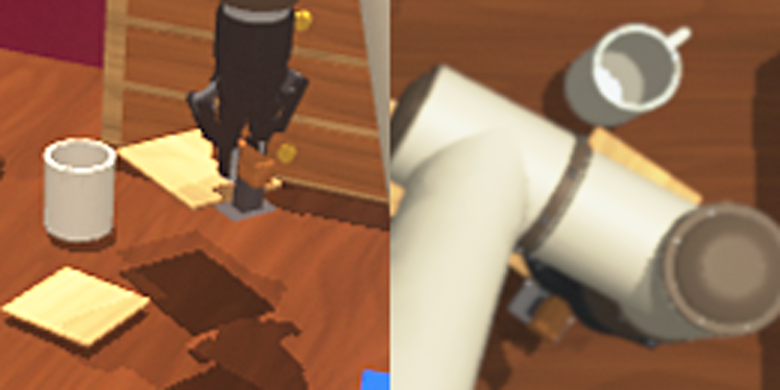

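The lid rides on the blade well clear of the bench. I carry it to the oblong box.

Request:
send_rows([
  [[2.5,5,0],[0,0,0],10],
  [[6,12,0],[0,0,0],10],
  [[10,20,0],[0,0,0],10],
  [[12.5,25,0],[0,0,0],10],
  [[12.5,25,0],[0,0,0],10],
  [[12.5,25,0],[0,0,0],10],
  [[12.5,25,0],[0,0,0],10],
  [[12.5,25,0],[0,0,0],10],
])

```text
clock: 20.1
position: [446.0, -228.7, 150.6]
ee_rot: [0.307, 0.952, 0.0, -0.0]
contact_force: [1.3, -0.4, -2.5]
gripper_width: 23.4
grasp_force: 59.2
```

Request:
send_rows([
  [[12.5,25,0],[0,0,0],10],
  [[12.5,25,0],[0,0,0],10],
  [[12.5,25,0],[0,0,0],10],
  [[12.5,25,0],[0,0,0],10],
  [[12.5,25,0],[0,0,0],10],
  [[12.5,25,0],[0,0,0],10],
  [[12.5,25,0],[0,0,0],10],
  [[12.5,25,0],[0,0,0],10],
])

```text
clock: 20.9
position: [481.4, -8.1, 150.7]
ee_rot: [0.307, 0.952, 0.0, -0.0]
contact_force: [-0.2, -1.1, -3.9]
gripper_width: 23.4
grasp_force: 59.2
```

Request:
send_rows([
  [[12.5,25,0],[0,0,0],10],
  [[12.5,25,0],[0,0,0],10],
  [[12.5,25,0],[0,0,0],10],
  [[12.5,25,0],[0,0,0],10],
  [[10,20,0],[0,0,0],10],
  [[6,12,0],[0,0,0],10],
  [[2.5,5,0],[0,0,0],10],
  [[0,0,0],[0,0,0],10],
])

```text
clock: 21.7
position: [506.2, 141.6, 150.6]
ee_rot: [0.307, 0.952, -0.0, -0.0]
contact_force: [-0.1, -0.5, -2.5]
gripper_width: 23.2
grasp_force: 59.3
```

Request:
send_rows([
  [[0,0,0],[0,0,-0.03],10],
  [[0,0,0],[0,0,-0.06],10],
  [[0,0,0],[0,0,-0.09],10],
  [[0,0,0],[0,0,-0.1],10],
  [[0,0,0],[0,0,-0.1],10],
  [[0,0,0],[0,0,-0.1],10],
  [[0,0,0],[0,0,-0.1],10],
  [[0,0,0],[0,0,-0.09],10],
])

```text
clock: 22.5
position: [506.0, 139.8, 150.7]
ee_rot: [-0.024, 1.0, -0.0, -0.0]
contact_force: [0.4, -0.1, -2.3]
gripper_width: 23.3
grasp_force: 59.3
```

Request:
send_rows([
  [[0,0,0],[0,0,-0.07],10],
  [[0,0,0],[0,0,-0.05],10],
  [[0,0,0],[0,0,-0.03],10],
  [[0,0,0],[0,0,0],10],
  [[0,0,0],[0,0,0],10],
])

```text
clock: 23.0
position: [506.3, 140.4, 150.8]
ee_rot: [-0.097, 0.995, -0.0, -0.0]
contact_force: [-0.4, 0.2, -2.0]
gripper_width: 23.3
grasp_force: 59.3
```

Run:
```python
from h import *
S=get_image("side");cv2.imwrite("pics/side9.png",S[:,:,::-1]);T=get_image("top");cv2.imwrite("pics/top9.png",T[:,:,::-1])
go(522,239.7,130,-168.8)
```

```text
t 23.1 pos [506.4 140.7 150.8] yaw -168.8 tilt [-0. -0.] q6 -112.0 shift [-34.4  94.1  20.8] turnz -0.001 F [-0.9 -1.  -2.4] w 23.0 59.3
```

Request:
send_rows([
  [[-3,9,0],[0,0,0],10],
  [[-6,17,0],[0,0,0],10],
  [[-8,21,0],[0,0,0],10],
  [[-8,21,0],[0,0,0],10],
  [[-6,17,0],[0,0,0],10],
  [[-3.4,9,0],[0,0,0],10],
  [[0,0,5],[0,0,0],10],
  [[0,0,10],[0,0,0],10],
])

```text
clock: 23.9
position: [522.1, 240.3, 135.7]
ee_rot: [-0.098, 0.995, 0.0, 0.0]
contact_force: [0.0, -0.2, -2.7]
gripper_width: 23.3
grasp_force: 59.3
```

Request:
send_rows([
  [[0,0,12],[0,0,0],10],
  [[0,0,12],[0,0,0],10],
  [[0,0,9],[0,0,0],10],
  [[0,0,5],[0,0,0],10],
  [[0,0,0],[0,0,0],10],
])

```text
clock: 24.4
position: [521.6, 239.5, 96.7]
ee_rot: [-0.098, 0.995, -0.001, -0.001]
contact_force: [-0.3, -0.1, -3.5]
gripper_width: 23.2
grasp_force: 59.3
```

Run:
```python
from h import *
T=get_image("top");cv2.imwrite("pics/top10.png",T[:,:,::-1])
go(522,239.7,80,-168.8)
s,p,M=st()
# lid quad in top view: lid top at TCP-30.4+9
W=((14,60,120),(32,200,255)); z=p[2]-21.4
ct,c,a=comp(T,*W,(180,140,270,240)); print(a,ct.min(0),ct.max(0)); q=quad(ct);print(q.round(1).tolist(),plane("top",q,z)[:,:2].round(1).tolist())
h=np.array([[594.6,254.1,z]]); ax=np.array([.981,.194,0]);n=np.array([-.194,.981,0])
X=[594.6,254.1,z]+np.array([[i*75*ax+j*56*n] for i,j in((1,1),(1,-1),(-1,-1),(-1,1))])[:,0];print("expect px",proj("top",X).round(1).tolist())
```

```text
t 24.45 pos [522.1 239.9  97.5] yaw -168.8 tilt [-0. -0.] q6 -120.0 shift [ 0.1 -0.2 17.5] turnz 0.0 F [-0.1  0.3 -3.2] w 22.8 59.3
2465 [180. 140.] [242. 212.]
[[180.1, 138.9], [231.5, 157.8], [242.5, 210.8], [180.1, 207.0]] [[734.7, 359.2], [678.8, 208.7], [525.0, 174.3], [535.8, 354.0]]
expect px [[191.7, 165.2], [229.7, 157.8], [239.0, 208.4], [200.5, 215.9]]
```

```bash
cat > edge.py <<'E'
from h import *
# sample brightness across an expected edge; report signed offset (mm, outward) of the strongest drop per edge
def edges(img,n,C0,phi,L,Wd,z,names=("+x","-x","+y","-y"),R=10):
    g=cv2.GaussianBlur(img[:,:,0],(0,0),.6).astype(np.float32); a=np.array([np.cos(phi),np.sin(phi),0]);b=np.array([-a[1],a[0],0]);C0=np.r_[C0,z]
    out={}
    for nm,u,v,hl,hw in(("+x",a,b,L/2,Wd/2),("-x",-a,b,L/2,Wd/2),("+y",b,a,Wd/2,L/2),("-y",-b,a,Wd/2,L/2)):
        if nm not in names: continue
        r=np.arange(-R,R+.01,.25); o=[]
        for s in np.linspace(-.85,.85,25)*hw:
            uv=proj(n,C0+v*s+np.outer(hl+r,u)).astype(np.float32)
            pr=cv2.remap(g,uv[:,:1],uv[:,1:],cv2.INTER_LINEAR).ravel(); d=np.convolve(pr,np.r_[np.ones(8),-np.ones(8)]/8,"same")[8:-8]
            k=np.argmin(-np.abs(d)) ; o.append((r[8:-8][k],d[k]))
        o=np.array(o); out[nm]=(np.median(o[:,0]),np.percentile(o[:,0],[20,80]).tolist(),np.median(o[:,1]).round(0))
    return out
E
python3 - <<'E'
from edge import *
T=cv2.imread("pics/top10.png")[:,:,::-1].copy()
for k,v in edges(T,"top",(594.6,254.1),np.radians(11.2),150,112,76).items(): print(k,v)
T5=cv2.imread("pics/top5.png")[:,:,::-1].copy()
print("ref on bench"); 
for k,v in edges(T5,"top",(477.5,-453.2),np.radians(-35.65),150,112,16).items(): print(k,v)
cv2.imwrite("pics/c9.png",cv2.resize(T[140:240,170:290][:,:,::-1],None,fx=6,fy=6,interpolation=cv2.INTER_CUBIC))
E
```

```text
+x (np.float64(2.75), [2.0, 4.5000000000000036], np.float64(-32.0))
-x (np.float64(0.75), [-2.2499999999999973, 3.100000000000005], np.float64(18.0))
+y (np.float64(-0.25), [-4.9499999999999975, 3.1000000000000014], np.float64(-5.0))
-y (np.float64(1.75), [1.0, 2.5], np.float64(-27.0))
ref on bench
+x (np.float64(0.75), [0.5, 1.25], np.float64(-31.0))
-x (np.float64(0.25), [-0.5, 1.0500000000000007], np.float64(-23.0))
+y (np.float64(0.25), [0.0, 0.5], np.float64(-35.0))
-y (np.float64(1.25), [1.25, 1.5], np.float64(-32.0))
```

View pics/c9.png

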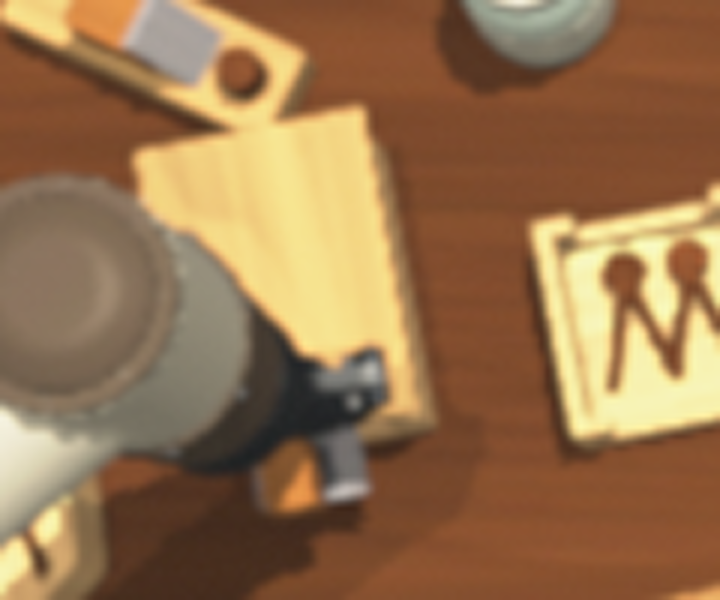

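The lid sits squarely over the box, about 2 mm forward. I correct that and lower it.

Request:
send_rows([
  [[1.5,-0.5,3],[0,0,0],10],
  [[0,0,4],[0,0,0],10],
  [[0,0,4],[0,0,0],10],
  [[0,0,3],[0,0,0],10],
  [[0,0,3],[0,0,0],10],
  [[0,0,2],[0,0,0],10],
  [[0,0,2],[0,0,0],10],
  [[0,0,2],[0,0,0],10],
])

```text
clock: 25.25
position: [520.9, 239.5, 74.9]
ee_rot: [-0.098, 0.995, 0.0, 0.0]
contact_force: [0.2, 0.2, -2.7]
gripper_width: 23.3
grasp_force: 59.3
```

Request:
send_rows([
  [[0,0,1],[0,0,0],10],
  [[0,0,0],[0,0,0],10],
  [[0,0,0],[0,0,0],10],
])

```text
clock: 25.55
position: [520.8, 239.4, 74.0]
ee_rot: [-0.098, 0.995, 0.0, 0.0]
contact_force: [0.2, -0.4, -1.2]
gripper_width: 23.7
grasp_force: 59.3
```

Run:
```python
from edge import *
T=get_image("top");cv2.imwrite("pics/top11.png",T[:,:,::-1]); go(520.7,240,73.5,-168.8)
for z in(56,62):print(z,edges(T,"top",(594.6,254.1),np.radians(11.2),150,112,z,("+x","-y")))
```

```text
t 25.6 pos [520.8 239.4  74. ] yaw -168.8 tilt [0. 0.] q6 -120.0 shift [-0.1  0.6  0.5] turnz 0.0 F [ 0.1 -0.6 -1.6] w 23.3 59.3
56 {'+x': (np.float64(1.75), [0.9000000000000004, 2.5], np.float64(-33.0)), '-y': (np.float64(2.0), [1.25, 2.5], np.float64(-33.0))}
62 {'+x': (np.float64(0.25), [-0.5999999999999996, 0.8000000000000007], np.float64(-34.0)), '-y': (np.float64(3.0), [2.2, 3.5], np.float64(-33.0))}
```

Request:
send_rows([
  [[4,0,0],[0,0,0],10],
  [[8,0,0],[0,0,0],10],
  [[12,0,0],[0,0,0],10],
  [[15,0,0],[0,0,0],10],
  [[15,0,0],[0,0,0],10],
  [[15,0,0],[0,0,0],10],
  [[15,0,0],[0,0,0],10],
  [[15,0,0],[0,0,0],10],
])

```text
clock: 26.4
position: [422.0, 219.5, 74.0]
ee_rot: [-0.098, 0.995, 0.0, -0.0]
contact_force: [0.5, 0.4, -1.8]
gripper_width: 23.3
grasp_force: 59.3
```

Request:
send_rows([
  [[15,0,0],[0,0,0],10],
  [[9,0,0],[0,0,0],10],
  [[3,0,0],[0,0,0],10],
  [[0,0,-10],[0,0,0],10],
  [[0,0,-20],[0,0,0],10],
  [[0,0,-25],[0,0,0],10],
  [[0,0,-20],[0,0,0],10],
  [[0,0,-5],[0,0,0],10],
])

```text
clock: 27.2
position: [398.9, 216.2, 156.8]
ee_rot: [-0.098, 0.995, 0.002, 0.003]
contact_force: [-0.4, -0.1, -2.0]
gripper_width: 23.2
grasp_force: 59.4
```

```bash
python3 - <<'E'
from edge import *
T=get_image("top");cv2.imwrite("pics/top12.png",T[:,:,::-1]);S=get_image("side");cv2.imwrite("pics/side12.png",S[:,:,::-1]); go(511,-500,150,-102.7)
print(edges(T,"top",(594.6,254.1),np.radians(11.2),150,112,56))
E
sed -i 's/top5/top12/;s/side5/side12/' m.py; python3 m.py 2>/dev/null| head -4
```

```text
t 27.3 pos [397.7 215.3 154.7] yaw -168.8 tilt [0.002 0.002] q6 -128.0 shift [  27.7 -723.7    3.4] turnz -1.154 F [-0.2  0.1 -2.6] w 23.0 59.4
{'+x': (np.float64(2.0), [1.2000000000000002, 2.5500000000000007], np.float64(-34.0)), '-x': (np.float64(0.75), [0.0, 1.3000000000000007], np.float64(-34.0)), '+y': (np.float64(0.5), [-0.04999999999999982, 1.0500000000000007], np.float64(-33.0)), '-y': (np.float64(2.5), [2.0, 3.25], np.float64(-33.0))}
sq 1562 354 
 top [[621.2, -269.6], [595.2, -382.2], [483.9, -356.7], [509.4, -244.7]] [ 552.4 -313.3   16. ] 
 side [[666.4, -324.0], [694.4, -386.6], [533.9, -452.7], [538.4, -217.2]] [ 608.3 -345.1   16. ]
 len [115.6 114.2 115.  114.5] tri centre [[ 566.  -300.    46.3   39.3]]
```

Run:
```python
from edge import *
S=cv2.imread("pics/side12.png")[:,:,::-1].copy();T=cv2.imread("pics/top12.png")[:,:,::-1].copy();S5=cv2.imread("pics/side5.png")[:,:,::-1].copy()
a=np.array([np.cos(np.radians(11.2)),np.sin(np.radians(11.2)),0]);b=np.array([-a[1],a[0],0])
for z in(56,66):
    X=np.array([595.2,253.1,z])+[i*75*a+j*56*b for i,j in((1,1),(1,-1),(-1,-1),(-1,1))]; print(z,proj("side",X).round(1).tolist())
ct,c,n=comp(S,(14,60,120),(32,200,255),(150,240,300,300));h=cv2.convexHull(ct)[:,0];print(n,[h[np.argmin(h@v)].tolist() for v in((1,0),(0,1),(-1,0),(0,-1),(-1,1))])
print("top-view ref sq on bench",edges(T,"top",(552.4,-313.5),np.radians(-102.7),112,112,16))
for z in (56,61,66): print(z,edges(S,"side",(594.6+.6*.98,253.2),np.radians(11.2),150,112,z,("+x","-y"),R=14))
```

```text
56 [[167.2, 296.6], [189.1, 265.7], [247.7, 275.9], [230.1, 308.4]]
66 [[166.5, 293.3], [188.5, 262.5], [247.4, 272.7], [229.7, 305.1]]
878 [[226.0, 259.0], [239.0, 240.0], [277.0, 244.0], [244.0, 272.0], [277.0, 240.0]]
top-view ref sq on bench {'+x': (np.float64(2.0), [1.25, 2.5], np.float64(-33.0)), '-x': (np.float64(0.75), [0.20000000000000018, 1.5], np.float64(-41.0)), '+y': (np.float64(1.75), [1.4500000000000002, 2.5], np.float64(-33.0)), '-y': (np.float64(0.75), [0.0, 1.0500000000000007], np.float64(-42.0))}
56 {'+x': (np.float64(1.25), [0.75, 2.8000000000000007], np.float64(-35.0)), '-y': (np.float64(-0.75), [-1.75, -0.25], np.float64(-39.0))}
61 {'+x': (np.float64(-1.75), [-2.25, 4.400000000000013], np.float64(-34.0)), '-y': (np.float64(-6.5), [-7.25, -5.5], np.float64(-41.0))}
66 {'+x': (np.float64(-5.0), [-5.75, 5.800000000000001], np.float64(-36.0)), '-y': (np.float64(-11.75), [-12.0, -11.2], np.float64(-40.0))}
```

The oblong lid is seated; the side view matches a lid top at 56 mm. Next is the square lid, entered from its −y side.

Request:
send_rows([
  [[0,-15,0],[0,0,0],10],
  [[1,-30,0],[0,0,0],10],
  [[1,-40,0],[0,0,0],10],
  [[1,-40,0],[0,0,0],10],
  [[1,-40,0],[0,0,0],10],
  [[1,-40,0],[0,0,0],10],
  [[1,-40,0],[0,0,0],10],
  [[1,-40,0],[0,0,0],10],
])

```text
clock: 28.1
position: [444.5, -68.5, 152.6]
ee_rot: [-0.098, 0.995, -0.0, -0.001]
contact_force: [1.2, 1.2, -2.3]
gripper_width: 23.3
grasp_force: 59.4
```

Request:
send_rows([
  [[1,-40,0],[0,0,0],10],
  [[1,-40,0],[0,0,0],10],
  [[1,-40,0],[0,0,0],10],
  [[1,-40,0],[0,0,0],10],
  [[1,-40,0],[0,0,0],10],
  [[1,-40,0],[0,0,0],10],
  [[1,-40,0],[0,0,0],10],
  [[1,-40,0],[0,0,0],10],
])

```text
clock: 28.9
position: [498.5, -383.5, 151.6]
ee_rot: [-0.097, 0.995, 0.001, -0.002]
contact_force: [1.4, 0.0, -1.7]
gripper_width: 23.2
grasp_force: 59.4
```

Request:
send_rows([
  [[2,-40,0],[0,0,0],10],
  [[2,-30,0],[0,0,0],10],
  [[1,-15,0],[0,0,0],10],
  [[0,0,0],[0,0,-0.08],10],
  [[0,0,0],[0,0,-0.14],10],
  [[0,0,0],[0,0,-0.14],10],
  [[0,0,0],[0,0,-0.14],10],
  [[0,0,0],[0,0,-0.14],10],
])

```text
clock: 29.7
position: [510.0, -466.0, 151.2]
ee_rot: [-0.408, 0.913, 0.002, -0.001]
contact_force: [0.5, -0.7, -2.3]
gripper_width: 23.5
grasp_force: 59.5
```

Request:
send_rows([
  [[0,0,0],[0,0,-0.14],10],
  [[0,0,0],[0,0,-0.14],10],
  [[0,0,0],[0,0,-0.14],10],
  [[0,0,0],[0,0,-0.09],10],
  [[0,0,0],[0,0,0],10],
])

```text
clock: 30.2
position: [510.2, -466.0, 151.5]
ee_rot: [-0.623, 0.782, 0.002, -0.001]
contact_force: [0.9, 0.4, -2.4]
gripper_width: 23.3
grasp_force: 59.4
```

```bash
python3 - <<'E'
from edge import *
T=get_image("top");cv2.imwrite("pics/top13.png",T[:,:,::-1]);S=get_image("side");cv2.imwrite("pics/side13.png",S[:,:,::-1]); go(514.2,-480.2,35,-102.9)
E
sed -i 's/top12/top13/;s/side12/side13/' m.py; python3 m.py 2>/dev/null| head -4
```

```text
t 30.3 pos [ 510.7 -466.   152.2] yaw -103.0 tilt [-0.002  0.002] q6 16.0 shift [ 13.2  -7.  117.2] turnz -0.002 F [ 0.2  0.2 -1.6] w 23.2 59.4
sq 866 690 
 top [[620.7, -268.8], [602.8, -351.1], [504.0, -294.2], [509.9, -247.7]] [ 559.4 -290.5   16. ] 
 side [[619.1, -268.8], [594.9, -378.1], [485.4, -351.7], [509.7, -243.9]] [ 552.3 -310.6   16. ]
 len [ 84.2 114.   46.8 112.8] tri centre [[ 551.1 -290.7   27.1   13.6]]
```

Request:
send_rows([
  [[6,-4,10],[0,0,0],10],
  [[7,-4,18],[0,0,0],10],
  [[0,0,22],[0,0,0],10],
  [[0,0,22],[0,0,0],10],
  [[0,0,20],[0,0,0],10],
  [[0,0,13],[0,0,0],10],
  [[0,0,8],[0,0,0],10],
  [[0,0,4],[0,0,0],10],
])

```text
clock: 31.1
position: [516.3, -480.4, 35.4]
ee_rot: [-0.623, 0.782, 0.001, -0.0]
contact_force: [-1.2, -0.6, -1.8]
gripper_width: 22.8
grasp_force: 59.4
```

Request:
send_rows([
  [[0,0,0],[0,0,0],10],
  [[0,0,0],[0,0,0],10],
])

```text
clock: 31.3
position: [517.1, -480.8, 37.8]
ee_rot: [-0.623, 0.782, -0.001, 0.0]
contact_force: [0.4, 0.8, -2.3]
gripper_width: 23.2
grasp_force: 59.4
```

Run:
```python
from edge import *
S=get_image("side");cv2.imwrite("pics/side14.png",S[:,:,::-1]); go(514.2,-480.2,34,-102.9)
s,p,M=st();a=-np.array([M[0,0],M[1,0],0]);n=np.array([-a[1],a[0],0]);z=p[2]-27.4
X=p+105*a; print("pred tip",proj("side",[[*(X+26*n)[:2],z],[*(X-26*n)[:2],z]]).round(1).tolist())
u,v=proj("side",[[*X[:2],z]])[0].astype(int)
ct,c,k=comp(S,(0,0,165),(180,50,255),(u-25,v-30,u+30,v+22)); h=cv2.convexHull(ct)[:,0]; print(k,c.round(1)); print(cv2.approxPolyDP(cv2.convexHull(ct),2,True)[:,0].tolist())
# lateral position of blade's white region in the side-view frame: project contour to z
P=plane("side",ct,z)-p; al,la=P@a,P@n
m=(al>40)&(al<95); print("along max",np.percentile(al,99).round(1),"lat range",np.percentile(la[m],[2,98]).round(1), "lid top/side lat",[(np.array([*q,0])-p*[1,1,0])@n for q in((552.4,-313.5),(552.2,-311.2))],"along",(np.array([552.4,-313.5,0])-p*[1,1,0])@a)
```

```text
t 31.35 pos [ 517.2 -480.8   38. ] yaw -102.9 tilt [ 0.002 -0.001] q6 17.0 shift [0.1 3.1 4. ] turnz 0.0 F [ 0.4 -0.4 -1.9] w 23.3 59.4
pred tip [[343.1, 186.4], [330.2, 181.3]]
144 [323.1 161.7]
[[328.0, 153.0], [332.0, 168.0], [323.0, 169.0], [316.0, 166.0], [316.0, 153.0]]
along max 53.4 lat range [-135.3  -79.7] lid top/side lat [np.float64(2.995770676544234), np.float64(3.703261961174432)] along 170.91929204835333
```

Request:
send_rows([
  [[0,1,2],[0,0,0],10],
  [[0,0.9,2],[0,0,0],10],
  [[0,0,0],[0,0,0],10],
  [[-5,0,0],[0,0,0],10],
  [[-8,0,0],[0,0,0],10],
  [[-8,0,0],[0,0,0],10],
  [[-8,0,0],[0,0,0],10],
  [[-6,0,0],[0,0,0],10],
])

```text
clock: 32.15
position: [522.9, -444.9, 33.0]
ee_rot: [-0.624, 0.782, -0.0, -0.0]
contact_force: [-1.2, -0.5, -1.7]
gripper_width: 23.2
grasp_force: 59.5
```

Request:
send_rows([
  [[-5,0,0],[0,0,0],10],
  [[0,0,0],[0,0,0],10],
])

```text
clock: 32.35
position: [523.9, -440.1, 32.9]
ee_rot: [-0.624, 0.782, 0.0, 0.0]
contact_force: [0.0, -0.1, -2.5]
gripper_width: 23.1
grasp_force: 59.5
```

```bash
python3 - <<'E'
from edge import *
S=get_image("side");cv2.imwrite("pics/side15.png",S[:,:,::-1]); go(552.4-.223*55,-313.5-.975*55,34,-102.9)
E
sed -i 's/side13/side15/' m.py; python3 m.py 2>/dev/null| sed -n 3p
```

```text
t 32.4 pos [ 523.8 -440.5   32.9] yaw -102.9 tilt [0. 0.] q6 14.0 shift [-75.2   0.4  -1.1] turnz 0.001 F [ 0.5 -1.2 -2.8] w 23.3 59.5
 side [[623.1, -252.9], [598.9, -362.3], [488.0, -334.5], [514.5, -227.3]] [ 556.1 -294.2   16. ]
```

The lid was pushed about 17 mm straight along, with the blade 14 mm past its edge. That is a cleat's flank, so the tunnel runs the other way, near world x. I withdraw and re-measure.

Request:
send_rows([
  [[10,0,0],[0,0,0],10],
  [[15,0,0],[0,0,0],10],
  [[15,0,0],[0,0,0],10],
  [[10,0,0],[0,0,0],10],
  [[0,0,-15],[0,0,0],10],
  [[0,0,-30],[0,0,0],10],
  [[0,0,-40],[0,0,0],10],
  [[0,0,-30],[0,0,0],10],
])

```text
clock: 33.2
position: [513.0, -490.3, 151.7]
ee_rot: [-0.623, 0.782, -0.002, 0.0]
contact_force: [0.5, -1.4, -1.6]
gripper_width: 23.6
grasp_force: 59.4
```

Run:
```python
from edge import *
go(389,-259,150,-102.9)
```

```text
t 33.2 pos [ 513.  -490.3  151.7] yaw -102.9 tilt [ 0.002 -0.002] q6 18.0 shift [-197.9  172.4    0.8] turnz 0.0 F [ 0.5 -1.4 -1.6] w 23.6 59.4
```

Request:
send_rows([
  [[-20,17,0],[0,0,0],10],
  [[-30,26,0],[0,0,0],10],
  [[-30,26,0],[0,0,0],10],
  [[-30,26,0],[0,0,0],10],
  [[-30,26,0],[0,0,0],10],
  [[-30,26,0],[0,0,0],10],
  [[-28,25,0],[0,0,0],10],
  [[0,0,0],[0,0,0.1],10],
])

```text
clock: 34.0
position: [385.7, -255.3, 148.9]
ee_rot: [-0.583, 0.812, 0.001, 0.0]
contact_force: [0.3, -0.7, -1.6]
gripper_width: 23.3
grasp_force: 59.6
```

Request:
send_rows([
  [[0,0,0],[0,0,0.14],10],
  [[0,0,0],[0,0,0.14],10],
  [[0,0,0],[0,0,0.14],10],
  [[0,0,0],[0,0,0.14],10],
  [[0,0,0],[0,0,0.14],10],
  [[0,0,0],[0,0,0.14],10],
  [[0,0,0],[0,0,0.14],10],
  [[0,0,0],[0,0,0.14],10],
])

```text
clock: 34.8
position: [389.2, -258.3, 149.1]
ee_rot: [-0.06, 0.998, -0.0, 0.001]
contact_force: [0.4, -0.2, -2.5]
gripper_width: 23.3
grasp_force: 59.5
```

Request:
send_rows([
  [[0,0,0],[0,0,0.14],10],
  [[0,0,0],[0,0,0.14],10],
  [[0,0,0],[0,0,0.07],10],
  [[0,0,0],[0,0,0],10],
])

```text
clock: 35.2
position: [389.2, -258.4, 149.0]
ee_rot: [0.112, 0.994, -0.0, 0.001]
contact_force: [0.8, -0.2, -0.8]
gripper_width: 23.0
grasp_force: 59.5
```

```bash
python3 - <<'E'
from edge import *
T=get_image("top");cv2.imwrite("pics/top16.png",T[:,:,::-1]);S=get_image("side");cv2.imwrite("pics/side16.png",S[:,:,::-1]); go(389,-259,35,167.1)
E
sed -i 's/side15/side16/;s/top13/top16/' m.py; python3 m.py 2>/dev/null| head -4
python3 - <<'E'
from edge import *
T=cv2.imread("pics/top16.png")[:,:,::-1].copy();S=cv2.imread("pics/side16.png")[:,:,::-1].copy()
for n,I in(("top",T),("side",S)): print(n,edges(I,n,(556.2,-297),np.radians(-12.8),112,112,16,R=12))
E
```

```text
t 35.3 pos [ 389.2 -258.3  148.7] yaw 167.2 tilt [ 0.001 -0.   ] q6 -89.0 shift [  0.2  -0.7 113.7] turnz 0.003 F [ 0.2  0.1 -1.3] w 23.2 59.5
sq 1522 715 
 top [[625.1, -254.1], [599.3, -366.6], [494.4, -341.6], [513.8, -227.9]] [ 558.1 -297.6   16. ] 
 side [[623.2, -252.7], [598.9, -362.5], [489.1, -337.9], [514.0, -227.7]] [ 556.3 -295.2   16. ]
 len [115.4 107.7 115.4 114.4] tri centre [[ 558.1 -298.3   12.8    0.8]]
top {'+x': (np.float64(2.0), [1.25, 2.5], np.float64(-34.0)), '-x': (np.float64(-0.75), [-9.8, 0.3000000000000007], np.float64(-2.0)), '+y': (np.float64(0.5), [-0.04999999999999982, 1.25], np.float64(-41.0)), '-y': (np.float64(1.75), [1.2000000000000002, 2.3000000000000007], np.float64(-35.0))}
side {'+x': (np.float64(2.5), [2.0, 2.75], np.float64(-22.0)), '-x': (np.float64(2.75), [2.2, 3.3000000000000007], np.float64(-42.0)), '+y': (np.float64(5.0), [4.2, 5.75], np.float64(-34.0)), '-y': (np.float64(1.5), [1.0, 2.5], np.float64(-20.0))}
```

Request:
send_rows([
  [[0,-1.3,10],[0,0,0],10],
  [[0,0,18],[0,0,0],10],
  [[0,0,22],[0,0,0],10],
  [[0,0,22],[0,0,0],10],
  [[0,0,19],[0,0,0],10],
  [[0,0,13],[0,0,0],10],
  [[0,0,7],[0,0,0],10],
  [[0,0,3],[0,0,0],10],
])

```text
clock: 36.1
position: [388.3, -259.5, 32.9]
ee_rot: [0.112, 0.994, 0.0, -0.001]
contact_force: [-0.8, 0.1, -0.9]
gripper_width: 23.1
grasp_force: 59.5
```

Request:
send_rows([
  [[0,0,0],[0,0,0],10],
  [[0,0,0],[0,0,0],10],
])

```text
clock: 36.3
position: [389.2, -259.7, 34.3]
ee_rot: [0.112, 0.994, -0.0, 0.001]
contact_force: [-0.3, -0.3, -1.6]
gripper_width: 23.1
grasp_force: 59.5
```

Run:
```python
from edge import *
S=get_image("side");cv2.imwrite("pics/side17.png",S[:,:,::-1]); go(390.5,-259.9,34,167.2)
s,p,M=st();a=-np.array([M[0,0],M[1,0],0]);n=np.array([-a[1],a[0],0]);z=p[2]-27.4
ct,c,k=comp(S,(0,0,165),(180,50,255),(300,180,400,240)); P=plane("side",ct,z)-p; al,la=P@a,P@n; m=(al>30)&(al<95)
print(k,c.round(1),"along max",np.percentile(al,98).round(1),"lat",np.percentile(la[m],[3,97]).round(1) if m.any() else 0, "lid lat top,side",[(np.array([*q,0])-p*[1,1,0])@n for q in((556.8,-297.8),(556.3,-295.2))])
```

```text
t 36.35 pos [ 389.2 -259.7   34.4] yaw 167.2 tilt [ 0.001 -0.   ] q6 -89.0 shift [-1.3  0.1  0.4] turnz -0.001 F [ 0.9 -0.5 -2.4] w 23.5 59.5
274 [351.4 208.1] along max 101.0 lat [-24.2  29.3] lid lat top,side [np.float64(0.08636487140719216), np.float64(2.510432028789818)]
```

Request:
send_rows([
  [[-5,0,0],[0,0,0],10],
  [[-8,0,0],[0,0,0],10],
  [[-8,0,0],[0,0,0],10],
  [[-8,0,0],[0,0,0],10],
  [[-8,0,0],[0,0,0],10],
  [[-5,0,0],[0,0,0],10],
  [[0,0,0],[0,0,0],10],
])

```text
clock: 37.05
position: [430.6, -269.1, 33.7]
ee_rot: [0.112, 0.994, -0.0, 0.0]
contact_force: [-0.0, -0.5, -1.8]
gripper_width: 23.3
grasp_force: 59.5
```

```bash
cat > chk.py <<'E'
from edge import *
import sys
S=get_image("side");cv2.imwrite(f"pics/{sys.argv[1]}.png",S[:,:,::-1]); go(557.2-.975*54,-297.8+.2215*54,34,167.2)
print("now",edges(S,"side",(556.2,-297),np.radians(-12.8),112,112,16,("+x","-y","+y","-x"),R=12))
E
python3 chk.py side18
```

```text
t 37.1 pos [ 429.8 -268.9   33.6] yaw 167.2 tilt [-0.  0.] q6 -89.0 shift [-76.7   0.1  -0.4] turnz -0.001 F [-0.5  1.1 -1.4] w 22.8 59.5
now {'+x': (np.float64(2.5), [1.9500000000000002, 2.75], np.float64(-23.0)), '-x': (np.float64(2.0), [1.5, 3.25], np.float64(-30.0)), '+y': (np.float64(4.75), [4.0, 5.75], np.float64(-35.0)), '-y': (np.float64(1.5), [1.0, 2.5500000000000007], np.float64(-21.0))}
```

The tip is about 31 mm under the lid and the lid hasn't moved, so this is the right tunnel. I continue and lift.

Request:
send_rows([
  [[-6,0,0],[0,0,0],10],
  [[-12,0,0],[0,0,0],10],
  [[-13,0,0],[0,0,0],10],
  [[-13,0,0],[0,0,0],10],
  [[-13,0,0],[0,0,0],10],
  [[-12,0,0],[0,0,0],10],
  [[-7,0,0],[0,0,0],10],
  [[0,0,0],[0,0,0],10],
])

```text
clock: 37.9
position: [504.9, -286.0, 33.7]
ee_rot: [0.112, 0.994, -0.0, 0.0]
contact_force: [-0.8, 0.6, -1.7]
gripper_width: 23.2
grasp_force: 59.5
```

```bash
python3 chk.py side19
```

```text
t 37.95 pos [ 503.9 -285.8   33.5] yaw 167.1 tilt [-0.  0.] q6 -89.0 shift [-0.7  0.1 -0.5] turnz -0.001 F [-0.6 -0.3 -2.2] w 23.5 59.5
now {'+x': (np.float64(2.5), [1.75, 2.75], np.float64(-23.0)), '-x': (np.float64(-1.25), [-4.749999999999999, 7.100000000000001], np.float64(-24.0)), '+y': (np.float64(4.75), [4.0, 5.5], np.float64(-34.0)), '-y': (np.float64(-7.75), [-10.0, 8.350000000000001], np.float64(-7.0))}
```

Request:
send_rows([
  [[0,0,-1],[0,0,0],10],
  [[0,0,-1.5],[0,0,0],10],
  [[0,0,-2],[0,0,0],10],
  [[0,0,-2.5],[0,0,0],10],
  [[0,0,-3],[0,0,0],10],
  [[0,0,-5],[0,0,0],10],
  [[0,0,-8],[0,0,0],10],
  [[0,0,-10],[0,0,0],10],
])

```text
clock: 38.75
position: [503.6, -285.8, 67.3]
ee_rot: [0.112, 0.994, 0.0, -0.0]
contact_force: [-0.3, -0.1, -2.7]
gripper_width: 23.0
grasp_force: 59.4
```

Request:
send_rows([
  [[0,0,-12],[0,0,0],10],
  [[0,0,-14],[0,0,0],10],
  [[0,0,-14],[0,0,0],10],
  [[0,0,-14],[0,0,0],10],
  [[0,0,-14],[0,0,0],10],
  [[0,0,-10],[0,0,0],10],
  [[0,0,-6],[0,0,0],10],
  [[0,0,0],[0,0,0],10],
])

```text
clock: 39.55
position: [504.2, -285.9, 152.0]
ee_rot: [0.112, 0.994, -0.0, 0.001]
contact_force: [-0.4, -1.0, -3.0]
gripper_width: 23.6
grasp_force: 59.4
```

Run:
```python
from edge import *
S=get_image("side");cv2.imwrite("pics/side20.png",S[:,:,::-1]);go(531.8,60.5,150,167.1)
s,p,M=st();a=-np.array([M[0,0],M[1,0],0])
print(edges(S,"side",(p+54.5*a)[:2]+[-2.9,2.5],np.radians(-12.8),112,112,p[2]-21.4,R=12))
S0=cv2.imread("pics/side0.png")[:,:,::-1]; print("old lid spot px now",S[193,325],S0[193,325])
```

```text
t 39.6 pos [ 503.7 -285.7  151. ] yaw 167.1 tilt [0. 0.] q6 -89.0 shift [ 49.7 343.8   1.1] turnz 0.001 F [-1.   0.3 -3.2] w 23.0 59.4
{'+x': (np.float64(7.25), [6.7, 8.05], np.float64(-22.0)), '-x': (np.float64(-3.25), [-7.649999999999999, 6.550000000000001], np.float64(-25.0)), '+y': (np.float64(1.75), [1.0, 2.0500000000000007], np.float64(-21.0)), '-y': (np.float64(-3.0), [-10.0, 6.000000000000007], np.float64(2.0))}
old lid spot px now [96 50 30] [255 239 157]
```

Request:
send_rows([
  [[1,6,0],[0,0,0],10],
  [[2,14,0],[0,0,0],10],
  [[3,22,0],[0,0,0],10],
  [[4,28,0],[0,0,0],10],
  [[4,28,0],[0,0,0],10],
  [[4,28,0],[0,0,0],10],
  [[4,28,0],[0,0,0],10],
  [[4,28,0],[0,0,0],10],
])

```text
clock: 40.4
position: [518.4, -100.5, 150.4]
ee_rot: [0.112, 0.994, 0.0, -0.0]
contact_force: [-0.4, 0.1, -3.5]
gripper_width: 23.4
grasp_force: 59.4
```

Request:
send_rows([
  [[4,28,0],[0,0,0],10],
  [[4,28,0],[0,0,0],10],
  [[4,28,0],[0,0,0],10],
  [[4,28,0],[0,0,0],10],
  [[4,22,0],[0,0,0],10],
  [[2.5,14,0],[0,0,0],10],
  [[1,8,0],[0,0,0],10],
  [[0.5,5,0],[0,0,0],10],
])

```text
clock: 41.2
position: [531.0, 60.3, 150.6]
ee_rot: [0.112, 0.994, -0.0, -0.0]
contact_force: [-0.1, -1.1, -2.6]
gripper_width: 23.3
grasp_force: 59.4
```

Request:
send_rows([
  [[0,0,0],[0,0,-0.02],10],
  [[0,0,0],[0,0,-0.05],10],
  [[0,0,0],[0,0,-0.08],10],
  [[0,0,0],[0,0,-0.09],10],
  [[0,0,0],[0,0,-0.08],10],
  [[0,0,0],[0,0,-0.06],10],
  [[0,0,0],[0,0,-0.04],10],
  [[0,0,0],[0,0,0],10],
])

```text
clock: 42.0
position: [531.1, 58.8, 150.7]
ee_rot: [-0.097, 0.995, -0.0, -0.0]
contact_force: [-0.3, 0.1, -2.3]
gripper_width: 23.4
grasp_force: 59.4
```

Run:
```python
from edge import *
go(531.8,60.5,97.5,-168.8)
```

```text
t 42.0 pos [531.1  58.8 150.7] yaw -168.8 tilt [-0. -0.] q6 -103.0 shift [-1.   1.6 53.2] turnz -0.001 F [-0.3  0.1 -2.3] w 23.4 59.4
```

Request:
send_rows([
  [[-0.5,1,5],[0,0,0],10],
  [[-0.5,0.6,10],[0,0,0],10],
  [[0,0,12],[0,0,0],10],
  [[0,0,12],[0,0,0],10],
  [[0,0,9],[0,0,0],10],
  [[0,0,5],[0,0,0],10],
  [[0,0,0],[0,0,0],10],
  [[0,0,0],[0,0,0],10],
])

```text
clock: 42.8
position: [532.2, 61.6, 97.9]
ee_rot: [-0.098, 0.995, -0.0, 0.0]
contact_force: [0.3, 0.1, -2.7]
gripper_width: 23.4
grasp_force: 59.4
```

Run:
```python
from edge import *
T=get_image("top");cv2.imwrite("pics/top21.png",T[:,:,::-1]);S=get_image("side");cv2.imwrite("pics/side21.png",S[:,:,::-1])
go(531.8,60.5,97.5,-168.8);s,p,M=st()
z=p[2]-21.4
for n,I in(("top",T),("side",S)): print(n,edges(I,n,(585.4,71.1),np.radians(11.2),112,112,z,R=12))
ct,c,a=comp(S,(14,60,120),(32,200,255),(200,200,320,290));h=cv2.convexHull(ct)[:,0];print(a,[h[np.argmin(h@v)].tolist() for v in((1,0),(0,1),(-1,0),(0,-1))])
# box rim in earlier side picture
S3=cv2.imread("pics/side0.png")[:,:,::-1].copy(); print("box rim side",edges(S3,"side",(585.4,71.1),np.radians(11.2),106,106,50,R=10),"top",edges(cv2.imread("pics/top0.png")[:,:,::-1].copy(),"top",(585.4,71.1),np.radians(11.2),106,106,50,R=8))
```

```text
t 42.9 pos [532.4  61.7  98.4] yaw -168.8 tilt [0.001 0.   ] q6 -103.0 shift [ 0.8 -1.   0.9] turnz 0.001 F [ 0.6  0.4 -2.7] w 23.5 59.4
top {'+x': (np.float64(2.5), [-2.25, 3.8000000000000007], np.float64(-4.0)), '-x': (np.float64(-0.25), [-2.6999999999999993, 4.300000000000008], np.float64(-12.0)), '+y': (np.float64(3.0), [-1.1499999999999995, 7.700000000000003], np.float64(-3.0)), '-y': (np.float64(-0.5), [-1.4499999999999984, 0.5], np.float64(-36.0))}
side {'+x': (np.float64(3.0), [2.5, 3.5], np.float64(-35.0)), '-x': (np.float64(-1.0), [-8.85, 1.1000000000000014], np.float64(-8.0)), '+y': (np.float64(6.5), [5.2, 7.0], np.float64(-29.0)), '-y': (np.float64(-1.5), [-8.95, -0.25], np.float64(-22.0))}
1941 [[223.0, 248.0], [241.0, 223.0], [278.0, 253.0], [267.0, 276.0]]
box rim side {'+x': (np.float64(-7.25), [-8.0, 2.450000000000003], np.float64(-10.0)), '-x': (np.float64(3.5), [-8.0, 8.0], np.float64(-9.0)), '+y': (np.float64(-6.5), [-8.0, 4.5], np.float64(19.0)), '-y': (np.float64(2.0), [1.25, 2.5], np.float64(-29.0))} top {'+x': (np.float64(-2.5), [-3.5, 2.75], np.float64(-35.0)), '-x': (np.float64(3.75), [1.1500000000000004, 4.75], np.float64(-40.0)), '+y': (np.float64(1.75), [1.2000000000000002, 2.25], np.float64(-45.0)), '-y': (np.float64(2.0), [1.5, 2.25], np.float64(-38.0))}
```

Request:
send_rows([
  [[1,-1,2],[0,0,0],10],
  [[0.5,-0.5,4],[0,0,0],10],
  [[0,0,4],[0,0,0],10],
  [[0,0,4],[0,0,0],10],
  [[0,0,4],[0,0,0],10],
  [[0,0,3],[0,0,0],10],
  [[0,0,2],[0,0,0],10],
  [[0,0,1],[0,0,0],10],
])

```text
clock: 43.7
position: [530.9, 59.8, 73.7]
ee_rot: [-0.098, 0.995, -0.0, 0.0]
contact_force: [0.4, -0.7, -1.9]
gripper_width: 23.0
grasp_force: 59.4
```

Request:
send_rows([
  [[0,0,0],[0,0,0],10],
  [[0,0,0],[0,0,0],10],
])

```text
clock: 43.9
position: [531.0, 59.8, 74.0]
ee_rot: [-0.098, 0.995, 0.0, 0.0]
contact_force: [0.6, 0.1, -2.3]
gripper_width: 23.5
grasp_force: 59.4
```

```bash
cat > c2.py <<'E'
from edge import *
import sys
k=sys.argv[1]
T=get_image("top");cv2.imwrite(f"pics/top{k}.png",T[:,:,::-1]);S=get_image("side");cv2.imwrite(f"pics/side{k}.png",S[:,:,::-1])
go(531,60.3,73.5,-168.8)
for n,I in(("top",T),("side",S)):
    e=edges(I,n,(585.4,71.1),np.radians(11.2),112,112,56,R=12); print(n,{k:(float(v[0]),v[1]) for k,v in e.items()})
E
python3 c2.py 22
```

```text
t 44.0 pos [530.9  59.8  74. ] yaw -168.8 tilt [0. 0.] q6 -103.0 shift [-0.2  0.5  0.5] turnz 0.0 F [ 0.  -0.  -1.7] w 23.0 59.4
top {'+x': (6.5, [0.4500000000000002, 10.0]), '-x': (1.25, [-1.7999999999999998, 4.050000000000001]), '+y': (0.5, [-2.599999999999998, 9.8]), '-y': (1.5, [0.45000000000000107, 2.25])}
side {'+x': (0.75, [0.5, 1.25]), '-x': (1.5, [-6.1, 2.650000000000002]), '+y': (3.25, [2.25, 4.050000000000001]), '-y': (0.25, [-5.299999999999997, 1.7500000000000036])}
```

Request:
send_rows([
  [[4,0,0],[0,0,0],10],
  [[8,0,0],[0,0,0],10],
  [[12,0,0],[0,0,0],10],
  [[15,0,0],[0,0,0],10],
  [[15,0,0],[0,0,0],10],
  [[15,0,0],[0,0,0],10],
  [[15,0,0],[0,0,0],10],
  [[15,0,0],[0,0,0],10],
])

```text
clock: 44.8
position: [432.0, 40.0, 73.9]
ee_rot: [-0.098, 0.995, 0.0, -0.0]
contact_force: [0.3, 0.3, -2.2]
gripper_width: 23.1
grasp_force: 59.4
```

Request:
send_rows([
  [[14,0,0],[0,0,0],10],
  [[8,0,0],[0,0,0],10],
  [[3,0,0],[0,0,0],10],
  [[0,0,-10],[0,0,0],10],
  [[0,0,-20],[0,0,0],10],
  [[0,0,-25],[0,0,0],10],
  [[0,0,-15],[0,0,0],10],
  [[0,0,0],[0,0,0],10],
])

```text
clock: 45.6
position: [411.0, 36.4, 145.9]
ee_rot: [-0.098, 0.995, 0.001, 0.003]
contact_force: [-0.1, -0.2, -2.2]
gripper_width: 22.7
grasp_force: 59.5
```

```bash
python3 c2.py 23
python3 - <<'E'
from edge import *
T=cv2.imread("pics/top23.png")[:,:,::-1].copy()
print("obl still",{k:(float(v[0]),v[1]) for k,v in edges(T,"top",(594.6,254.1),np.radians(11.2),150,112,56).items()})
E
```

```text
t 45.7 pos [408.9  35.6 143.5] yaw -168.8 tilt [-0.  0.] q6 -107.0 shift [-124.5    0.5   70. ] turnz -0.0 F [-0.2  0.7 -2. ] w 23.2 59.5
top {'+x': (1.0, [0.5, 1.75]), '-x': (2.25, [1.75, 3.25]), '+y': (1.0, [0.5, 1.5]), '-y': (1.75, [1.0, 2.25])}
side {'+x': (0.75, [0.5, 1.25]), '-x': (1.5, [0.9500000000000002, 1.5500000000000007]), '+y': (3.25, [2.25, 3.8000000000000007]), '-y': (0.25, [-0.2999999999999998, 1.25])}
obl still {'+x': (2.0, [1.2000000000000002, 2.5]), '-x': (1.25, [0.7000000000000002, 1.8000000000000007]), '+y': (0.5, [-0.04999999999999982, 1.0]), '-y': (2.5, [2.0, 3.0500000000000007])}
```

Both lids are seated. I re-measure the free mat before laying the spatula back.

Run:
```python
from edge import *
for n,f in(("top","top12"),("top","top16"),("side","side16"),("side","side12")):
    I=cv2.imread(f"pics/{f}.png")[:,:,::-1].copy()
    ct,c,a=comp(I,(10,100,120),(24,230,255),(255,220,345,282) if n=="top" else (290,235,360,300))
    q=quad(ct);P=plane(n,q,3)[:,:2];print(f,a,P.round(1).tolist(),P.mean(0).round(1),np.linalg.norm(P-np.roll(P,-1,0),axis=1).round(1))
go(421.8,-23.3,150,-168.8)
```

```text
top12 5580 [[507.3, -118.7], [325.3, -118.5], [324.0, 146.4], [506.9, 149.0]] [415.9  14.5] [182.1 264.9 182.8 267.7]
top16 3397 [[507.2, -25.2], [381.7, -55.3], [320.7, 146.4], [506.9, 149.0]] [429.1  53.7] [129.  210.7 186.2 174.2]
side16 2822 [[395.3, -97.5], [285.9, 89.8], [432.7, 161.1], [554.6, -74.9]] [417.1  19.6] [217.  163.2 265.6 160.9]
side12 3174 [[379.2, -153.7], [284.8, 89.1], [435.1, 160.8], [518.1, -86.3]] [404.3   2.5] [260.5 166.5 260.6 154.4]
t 45.7 pos [408.9  35.6 143.5] yaw -168.8 tilt [-0.  0.] q6 -107.0 shift [ -1.2 -60.3  -6.5] turnz -0.0 F [-0.2  0.7 -2. ] w 23.2 59.5
```

Run:
```python
from edge import *
for n,f in(("top","top0"),("top","top12"),("side","side12"),("side","side16")):
    I=cv2.imread(f"pics/{f}.png")[:,:,::-1].copy()
    ct,c,a=comp(I,(10,80,185),(24,230,255),(255,220,345,282) if n=="top" else (290,235,360,300))
    q=quad(ct);P=plane(n,q,3)[:,:2];print(f,a,P.round(1).tolist(),P.mean(0).round(1),np.linalg.norm(P-np.roll(P,-1,0),axis=1).round(1))
```

```text
top0 1737 [[486.9, -73.6], [393.4, -100.7], [336.5, 99.5], [430.6, 126.4]] [411.9  12.9] [ 97.3 208.1  97.9 207.8]
top12 2449 [[488.5, -74.8], [392.5, -101.7], [334.9, 99.8], [431.3, 127.8]] [411.8  12.8] [ 99.6 209.6 100.4 210.5]
side12 1727 [[489.9, -73.4], [392.9, -101.5], [335.1, 100.0], [428.7, 128.6]] [411.7  13.4] [100.9 209.7  97.9 211. ]
side16 1563 [[489.9, -75.3], [393.1, -99.6], [336.5, 100.4], [431.3, 130.3]] [412.7  13.9] [ 99.9 207.9  99.4 213.8]
```

Request:
send_rows([
  [[0,-10,0],[0,0,0],10],
  [[0,-20,0],[0,0,0],10],
  [[-1,-20,0],[0,0,0],10],
  [[0,-10,0],[0,0,0],10],
  [[0,0,0],[0,0,-0.1],10],
  [[0,0,0],[0,0,-0.14],10],
  [[0,0,0],[0,0,-0.14],10],
  [[0,0,0],[0,0,-0.14],10],
])

```text
clock: 46.5
position: [421.3, -23.6, 143.0]
ee_rot: [-0.353, 0.936, 0.0, -0.001]
contact_force: [-0.4, -0.3, -2.5]
gripper_width: 23.1
grasp_force: 59.5
```

Request:
send_rows([
  [[0,0,0],[0,0,-0.14],10],
  [[0,0,0],[0,0,-0.14],10],
  [[0,0,0],[0,0,-0.14],10],
  [[0,0,0],[0,0,-0.14],10],
  [[0,0,0],[0,0,-0.14],10],
  [[0,0,0],[0,0,-0.14],10],
  [[0,0,0],[0,0,-0.14],10],
  [[0,0,0],[0,0,-0.15],10],
])

```text
clock: 47.3
position: [421.4, -23.5, 143.0]
ee_rot: [0.799, -0.601, -0.001, 0.001]
contact_force: [0.7, 0.2, -1.4]
gripper_width: 22.8
grasp_force: 59.5
```

Run:
```python
from h import *
go(421.8,-23.3,33.5,-74.1)
```

```text
t 47.3 pos [421.4 -23.5 143. ] yaw -73.9 tilt [-0.002 -0.   ] q6 -3.0 shift [ -0.   -0.7 109.5] turnz 0.003 F [ 0.7  0.2 -1.4] w 22.8 59.5
```

The mat centre is confirmed at (412,13) by both views. I lower the spatula.

Request:
send_rows([
  [[0,-0.5,10],[0,0,0],10],
  [[0,0,18],[0,0,0],10],
  [[0,0,22],[0,0,0],10],
  [[0,0,22],[0,0,0],10],
  [[0,0,16],[0,0,0],10],
  [[0,0,9],[0,0,0],10],
  [[0,0,5],[0,0,0],10],
  [[0,0,3],[0,0,0],10],
])

```text
clock: 48.1
position: [422.4, -23.0, 38.4]
ee_rot: [0.797, -0.604, -0.0, 0.0]
contact_force: [0.0, -0.4, -2.3]
gripper_width: 23.2
grasp_force: 59.5
```

Request:
send_rows([
  [[0,0,2],[0,0,0],10],
  [[0,0,0],[0,0,0],10],
  [[0,0,0],[0,0,0],10],
])

```text
clock: 48.4
position: [422.6, -22.8, 37.2]
ee_rot: [0.797, -0.604, 0.0, -0.0]
contact_force: [0.1, 1.3, -1.9]
gripper_width: 23.2
grasp_force: 59.5
```

Run:
```python
from h import *
go(421.8,-23.3,33.4,-74.1)
```

```text
t 48.4 pos [422.6 -22.8  37.2] yaw -74.3 tilt [0.001 0.   ] q6 -3.0 shift [0.3 0.9 3.8] turnz -0.003 F [ 0.1  1.3 -1.9] w 23.2 59.5
```

Request:
send_rows([
  [[0,0.5,1.5],[0,0,0],10],
  [[0,0,1],[0,0,0],10],
  [[0,0,1],[0,0,0],10],
  [[0,0,0],[0,0,0],10],
  [[0,0,0],[0,0,0],10],
])

```text
clock: 48.9
position: [421.8, -23.0, 33.4]
ee_rot: [0.797, -0.603, 0.0, -0.0]
contact_force: [0.0, 0.0, -1.2]
gripper_width: 23.1
grasp_force: 59.6
```

Run:
```python
from h import *
go(421.8,-23.3,33.4,-74.1)
```

```text
t 48.9 pos [421.8 -23.   33.4] yaw -74.2 tilt [ 0. -0.] q6 -3.0 shift [ 0.2  0.1 -0. ] turnz -0.002 F [ 0.   0.  -1.2] w 23.1 59.6
```

Request:
send_rows([
  [[0,0,0.5],[0,0,0],10],
  [[0,0,0],[0,0,0],30],
  [[0,0,0],[0,0,0],45],
  [[0,0,0],[0,0,0],60],
  [[0,0,0],[0,0,0],60],
  [[0,0,-10],[0,0,0],60],
  [[0,0,-25],[0,0,0],60],
  [[0,0,-35],[0,0,0],60],
])

```text
clock: 49.7
position: [420.6, -23.4, 103.0]
ee_rot: [0.797, -0.604, -0.001, 0.002]
contact_force: [0.3, 0.4, 0.4]
gripper_width: 60.0
grasp_force: 0.0
```

Request:
send_rows([
  [[0,0,-40],[0,0,0],60],
  [[0,0,-40],[0,0,0],60],
  [[20,20,0],[0,0,0],60],
  [[30,30,0],[0,0,0],60],
  [[30,30,0],[0,0,0],60],
  [[30,30,0],[0,0,0],60],
  [[30,30,0],[0,0,0],60],
  [[30,30,0],[0,0,0],60],
])

```text
clock: 50.5
position: [303.2, -234.0, 183.8]
ee_rot: [0.798, -0.603, 0.001, -0.0]
contact_force: [0.7, -1.0, -0.1]
gripper_width: 59.8
grasp_force: 0.0
```

Run:
```python
from edge import *
T=get_image("top");S=get_image("side");cv2.imwrite("pics/top25.png",T[:,:,::-1]);cv2.imwrite("pics/side25.png",S[:,:,::-1]);go(400,-350,200,-74)
cv2.imwrite("pics/final.png",np.hstack([cv2.resize(T[110:310,120:440],(480,300)),cv2.resize(S[180:300,190:350],(320,300))])[:,:,::-1])
```

```text
t 50.6 pos [ 301.6 -235.5  183.3] yaw -74.7 tilt [-0. -0.] q6 29.0 shift [136.5 -64.6 -16.7] turnz -0.012 F [-0.   0.6 -0. ] w 60.2 0.0
```

View pics/final.png

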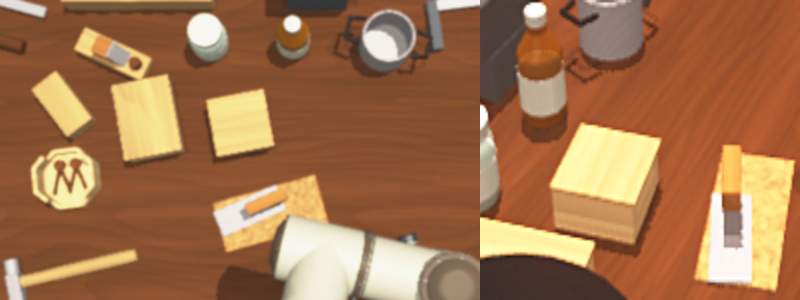

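Both lids are seated. The spatula, though, now lies near the tip end of the mat (blade tip at the mat's left edge in the crop), so it was knocked after release. I measure it and put it back.

```bash
cat > sp.py <<'E'
from h import *
import sys
T=get_image("top");S=get_image("side");cv2.imwrite(f"pics/top{sys.argv[1]}.png",T[:,:,::-1]);cv2.imwrite(f"pics/side{sys.argv[1]}.png",S[:,:,::-1])
bt,bs=(250,215,345,285),(285,225,365,300)
for n,I,b in(("top",T,bt),("side",S,bs)):
    ct,c,a=comp(I,(0,0,170),(180,45,255),b); r=cv2.boxPoints(cv2.minAreaRect(plane(n,ct,6)[:,:2].astype(np.float32)))
    e=[r[1]-r[0],r[2]-r[1]]; l=max(e,key=np.linalg.norm); l=l*np.sign(l[1]); phi=np.degrees(np.arctan2(l[1],l[0])); print(n,a,"blade centre",r.mean(0).round(1),"size",[np.linalg.norm(v).round(1) for v in e],"phi",phi.round(1),"origin",(r.mean(0)-37.5*l/np.linalg.norm(l)).round(1))
    ct,c,a=comp(I,(8,170,200),(16,255,255),b); print("  handle top centre",plane(n,[cv2.minAreaRect(ct)[0]],65)[0].round(1))
go(400,-60,150,-74)
E
python3 sp.py 26
```

```text
top 946 blade centre [358.9 -63.6] size [np.float32(86.1), np.float32(109.6)] phi 89.9 origin [ 358.9 -101.1]
  handle top centre [429.8   2.9  65. ]
side 568 blade centre [416.7  54.8] size [np.float32(136.2), np.float32(51.8)] phi 114.1 origin [432.   20.6]
  handle top centre [415.5  57.8  65. ]
t 50.7 pos [ 303.7 -233.5  183.3] yaw -74.4 tilt [ 0.001 -0.   ] q6 28.0 shift [-141.3 -139.3   33.4] turnz -0.007 F [-0.7  0.6  0.8] w 60.0 0.0
```

```bash
sed -i 's/(250,215,345,285)/(250,222,312,276)/' sp.py; python3 sp.py 27
python3 - <<'E'
from h import *
T=cv2.imread("pics/top27.png")[:,:,::-1].copy()
ct,c,a=comp(T,(10,80,185),(24,230,255),(255,220,345,282)); print(a,c)
E
```

```text
top 521 blade centre [416.2  54.7] size [np.float32(135.4), np.float32(51.7)] phi 114.2 origin [431.6  20.5]
  handle top centre [429.3   2.6  65. ]
side 570 blade centre [416.7  54.8] size [np.float32(136.2), np.float32(51.8)] phi 114.1 origin [432.   20.6]
  handle top centre [415.5  57.8  65. ]
t 50.8 pos [ 304.7 -232.4  183.2] yaw -74.2 tilt [ 0.001 -0.   ] q6 28.0 shift [-140.  -138.6   33.3] turnz -0.004 F [0.3 0.2 0.4] w 60.1 0.0
1410 [306.24822695 250.75815603]
```

Request:
send_rows([
  [[-20,-18,0],[0,0,0],60],
  [[-30,-27,0],[0,0,0],60],
  [[-35,-32,0],[0,0,0],60],
  [[-35,-32,0],[0,0,0],60],
  [[-35,-32,0],[0,0,0],60],
  [[-34,-32,0],[0,0,0],60],
  [[-20,-18,0],[0,0,-0.073],60],
  [[0,0,20],[0,0,-0.073],60],
])

```text
clock: 51.6
position: [435.3, 25.5, 164.9]
ee_rot: [0.842, -0.539, 0.003, -0.003]
contact_force: [0.2, -0.4, -0.9]
gripper_width: 59.9
grasp_force: 0.0
```

Request:
send_rows([
  [[0,0,20],[0,0,0],60],
  [[0,0,15],[0,0,0],60],
  [[0,0,5],[0,0,0],60],
  [[0,0,0],[0,0,0],60],
])

```text
clock: 52.0
position: [431.1, 21.2, 122.5]
ee_rot: [0.84, -0.543, -0.0, 0.001]
contact_force: [0.3, -0.9, 0.9]
gripper_width: 59.9
grasp_force: 0.0
```

Run:
```python
from h import *
go(431.8,20.5,33.4,-65.85)
```

```text
t 52.0 pos [431.1  21.2 122.5] yaw -65.7 tilt [-0.001 -0.001] q6 -0.0 shift [ 0.9 -0.5 89.1] turnz 0.002 F [ 0.3 -0.9  0.9] w 59.9 0.0
```

Request:
send_rows([
  [[0.5,-0.5,12],[0,0,0],60],
  [[0,0,20],[0,0,0],60],
  [[0,0,22],[0,0,0],60],
  [[0,0,18],[0,0,0],60],
  [[0,0,10],[0,0,0],60],
  [[0,0,5],[0,0,0],60],
  [[0,0,2],[0,0,0],60],
  [[0,0,0],[0,0,0],60],
])

```text
clock: 52.8
position: [432.6, 20.2, 34.3]
ee_rot: [0.839, -0.544, 0.0, -0.0]
contact_force: [0.0, 0.2, -0.5]
gripper_width: 59.9
grasp_force: 0.0
```

Request:
send_rows([
  [[0,0,0],[0,0,0],35],
  [[0,0,0],[0,0,0],20],
  [[0,0,0],[0,0,0],10],
  [[0,0,0],[0,0,0],10],
  [[0,0,0],[0,0,0],10],
  [[0,0,-4],[0,0,0],10],
  [[0,0,-10],[0,0,0],10],
  [[0,0,-10],[0,0,0],10],
])

```text
clock: 53.6
position: [431.7, 19.8, 58.3]
ee_rot: [0.839, -0.544, -0.0, 0.0]
contact_force: [-0.6, 1.2, -2.1]
gripper_width: 23.3
grasp_force: 58.9
```

Request:
send_rows([
  [[6,5,0],[0,0,0],10],
  [[12,9,0],[0,0,0],10],
  [[12,9,0],[0,0,0],10],
  [[6,4,0],[0,0,0.07],10],
  [[0,0,0],[0,0,0.074],10],
  [[0,0,0],[0,0,0],10],
  [[0,0,0],[0,0,0],10],
])

```text
clock: 54.3
position: [421.9, -24.2, 57.8]
ee_rot: [0.798, -0.602, -0.0, 0.0]
contact_force: [-1.0, 0.0, -2.1]
gripper_width: 23.3
grasp_force: 59.0
```

Run:
```python
from h import *
go(421.8,-23.3,33.4,-74.1)
```

```text
t 54.3 pos [421.9 -24.2  57.8] yaw -74.1 tilt [-0.  0.] q6 -3.0 shift [-0.9 -0.2 24.4] turnz 0.001 F [-1.   0.  -2.1] w 23.3 59.0
```

Request:
send_rows([
  [[-0.9,0,6],[0,0,0],10],
  [[0,0,8],[0,0,0],10],
  [[0,0,5],[0,0,0],10],
  [[0,0,2],[0,0,0],10],
  [[0,0,1.5],[0,0,0],10],
  [[0,0,1],[0,0,0],10],
  [[0,0,0],[0,0,0],10],
  [[0,0,0],[0,0,0],10],
])

```text
clock: 55.1
position: [422.1, -23.0, 34.5]
ee_rot: [0.798, -0.603, 0.0, -0.0]
contact_force: [-0.6, 0.1, -1.5]
gripper_width: 22.9
grasp_force: 59.1
```

Run:
```python
from h import *
go(421.8,-23.3,33.4,-74.1)
```

```text
t 55.1 pos [422.1 -23.   34.5] yaw -74.1 tilt [0.001 0.   ] q6 -3.0 shift [0.2 0.3 1.1] turnz -0.0 F [-0.6  0.1 -1.5] w 22.9 59.1
```

Request:
send_rows([
  [[0,0,0.8],[0,0,0],10],
  [[0,0,0],[0,0,0],10],
  [[0,0,0],[0,0,0],30],
  [[0,0,0],[0,0,0],50],
  [[0,0,0],[0,0,0],60],
  [[0,0,0],[0,0,0],60],
  [[0,0,-10],[0,0,0],60],
  [[0,0,-25],[0,0,0],60],
])

```text
clock: 55.9
position: [420.4, -23.6, 67.8]
ee_rot: [0.798, -0.603, -0.002, 0.002]
contact_force: [0.3, 0.0, 0.6]
gripper_width: 60.2
grasp_force: 0.0
```

Request:
send_rows([
  [[0,0,-35],[0,0,0],60],
  [[0,0,-40],[0,0,0],60],
  [[0,0,-40],[0,0,0],60],
  [[20,20,0],[0,0,0],60],
  [[35,0,0],[0,0,0],60],
  [[40,0,0],[0,0,0],60],
  [[40,0,0],[0,0,0],60],
  [[40,0,0],[0,0,0],60],
])

```text
clock: 56.7
position: [450.6, -198.5, 184.5]
ee_rot: [0.798, -0.603, 0.001, -0.0]
contact_force: [0.4, 0.6, -0.1]
gripper_width: 59.9
grasp_force: 0.0
```

Request:
send_rows([
  [[40,0,0],[0,0,0],60],
  [[40,0,0],[0,0,0],60],
  [[40,0,0],[0,0,0],60],
  [[10,0,0],[0,0,0],60],
  [[0,0,0],[0,0,0],60],
  [[0,0,0],[0,0,0],60],
  [[0,0,0],[0,0,0],60],
  [[0,0,0],[0,0,0],60],
])

```text
clock: 57.5
position: [485.9, -320.8, 184.1]
ee_rot: [0.798, -0.602, 0.0, -0.0]
contact_force: [-0.1, 1.2, -0.6]
gripper_width: 60.2
grasp_force: 0.0
```

```bash
sed -i 's/(250,222,312,276)/(262,222,340,280)/' sp.py; python3 sp.py 28
python3 - <<'E'
from edge import *
T=cv2.imread("pics/top28.png")[:,:,::-1].copy();S=cv2.imread("pics/side28.png")[:,:,::-1].copy()
for nm,I,n,c,L in(("obl",T,"top",(594.6,254.1),150),("sq",T,"top",(585.4,71.1),112),("sq",S,"side",(585.4,71.1),112)):
    print(nm,n,{k:float(v[0]) for k,v in edges(I,n,c,np.radians(11.2),L,112,56).items()})
# bystander change test
T0=cv2.imread("pics/top0.png")[:,:,::-1].astype(int)
for nm,(u,v,r) in dict(pot=(378,137,28),mug=(478,175,22),varA=(315,135,14),jar=(258,136,16),plane=(195,145,25),block=(162,180,22),mallet=(165,292,45),octbox=(164,229,26)).items():
    d=np.abs(T0-T)[v-r:v+r,u-r:u+r].mean(); print(nm,d.round(1),end=" ")
E
```

```text
top 311 blade centre [401.6  46.8] size [np.float32(63.1), np.float32(50.6)] phi 105.8 origin [411.9  10.7]
  handle top centre [414.1   5.6  65. ]
side 456 blade centre [410.6  16.1] size [np.float32(133.8), np.float32(52.1)] phi 106.1 origin [421.1 -20. ]
  handle top centre [428.6 -31.   65. ]
t 57.6 pos [ 486.1 -321.1  184. ] yaw -74.1 tilt [ 0. -0.] q6 33.0 shift [-274.7   11.1   33.9] turnz -0.001 F [-0.5  0.   0.3] w 60.5 0.0
obl top {'+x': 1.5, '-x': 0.5, '+y': 0.25, '-y': 2.0}
sq top {'+x': 0.75, '-x': 2.0, '+y': 0.75, '-y': 1.25}
sq side {'+x': 0.75, '-x': 1.5, '+y': 3.25, '-y': 0.25}
pot 21.0 mug 15.4 varA 2.6 jar 3.0 plane 6.9 block 3.2 mallet 2.7 octbox 3.3
```

Run:
```python
from h import *
T0=cv2.imread("pics/top0.png").astype(int);T=cv2.imread("pics/top27.png").astype(int)
print([np.abs(T0-T)[v-r:v+r,u-r:u+r].mean().round(1) for u,v,r in((378,137,28),(478,175,22),(417,333,25))])
from bench import job_done
print(job_done())
```

```text
[np.float64(10.1), np.float64(11.9), np.float64(37.8)]
the job is handed in; nothing more can be done
None
```

The job is handed in. The tailpiece is in the oblong box, the oblong and square lids are seated (the octagon lid was absent), and the spatula is back on the middle of its mat after I re-placed it once when a knock shifted it; my last picture comparison did not fully rule out shifts of the pot, mug and blue decoy.

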